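# Check two trays underneath and dispatch the stamped one

### The arm

A 6-joint arm with a two-finger parallel gripper is mounted at the origin on the work surface. World frame = base frame: x ahead of the robot, y to its left, z up, the work surface at z = 0. Lengths are in m, angles in rad, forces in N, time in s.
With the tool pointing down it reaches from about 0.25 to 0.775 m from the base axis. Payload 8.9 kg.
Tool frame: the origin (TCP) lies on the front face of the gripper's body, between the roots of the fingers; the fingertips stand 73 mm ahead of it and the grasp point (between the pads) lies 54 mm ahead of it; z points along the fingers, x is the direction in which the jaws open and shut, and the axes are right-handed (so a half turn about z gives the same grasp; the last joint's range is limited). The gripper opens to 85 mm and grips with 20 to 120 N. Pads are 22 mm wide; open, the fingers measure 114 mm over their backs; the gripper's body (76 mm by 85 mm) begins 54 mm behind the grasp point. The pads swing forward as they close: fully open they stand 13 mm farther back than shut.
Start: joints at [1.194, 0.291, -0.153, 1.127, 0, 1.431], TCP at [0.124, 0.51, 0.304] pointing down, gripper open.
Joint ranges: [-2.52, 2.52], [-0.91, 1.74], [-1.3, 1.37], [-1.96, 2.02], [-1.52, 1.47], [-3.14, 3.14]. Speed limits (rad/s): [2.22, 2.22, 2.79, 3.14, 3.14, 3.14].

### API

Orientations are given as a rotation vector (axis times angle).
In Python, from workcell import env gives the robot as it stands.
- The arm moves only by the tool drive_tool, never from a script. Its argument "increments" is a list that holds one entry, the list of rows, each a list of 5 numbers: the shift along the tool's x, y, z in m, then the turn about the tool's z in rad, then the opening, from -1 (shut) to 1 (fully open). A call has 1 to 10 rows; each row is the pose to reach, as a shift and turn from the pose measured when the call began, along the tool's axes at that moment; what a row does not reach only later rows make up. A row lasts 1/8 s, in which the tool goes at most 62.5 mm and 10.7 degrees, less where a joint would pass 70% of its speed; a pose out of reach is approached as far as the arm can. A call with a gripper value outside its range is refused whole. The fingers move at their own pace and stop on an object; "force" is the grip in N (left out, the last holds). Time passes only in rows, so rows that repeat a pose let the fingers close. It gives the time, the measured TCP pose, the force and the opening at its end, in the units of the state.
- env.get_obs(): the state, without advancing time (a new reading comes with each control period).
- env.camera(name): name is "scene" or "side" or "wrist"; returns (picture, depth): 420x560x3 uint8, red, green, blue; 420x560 float32, m along the optical axis (not along the pixel's ray), 0 where there is no reading.
- env.camera_params(name): a dict with "K" (3x3 intrinsics, pixels), "cam_to_world" (4x4, takes a point from camera to world coordinates). Camera axes: x right, y down, z forward; pixel columns grow to the right and rows downward; lengths in m; the calibration is good to about 2 mm. A picture is of the moment at which its call begins: read the wrist's pose just before it. camera_params takes no time and is no camera call; for the wrist camera it gives the pose at the moment of the call.
- env.sign_off(): hands the job in, once; it reports no verdict.
The state is a dict: "clock": time; "q": joint angles; "qd": joint speeds; "tau": joint torques, N m; "tool_pos": TCP position; "eef_rot": TCP orientation; "contact_force": force on the tool from outside, world axes, zero at the start; "wrist_torque": the same for the moment, N m; "grip_width": opening from 0.0 (shut) to 1.0 (fully open).
Only numpy, scipy, OpenCV 4.12 (cv2) and the standard library are available. Lean on these libraries where they do the work, as an engineer would, in place of code of your own. Each camera call takes 0.05 s, during which the arm holds its last target.

### The job

Check the undersides of the two black seed trays, the one on the robot's left first and then the one on its right: with the fingertips push the upper part of the tray's far wall towards the robot so that the tray tips up on its near bottom edge against its steel stop, hold it steeply tilted, at about 65 degrees, for a second, and let it back down flat. Then push the tray that has the white ring stamped underneath across the bench, away from the robot, until it stands flush against the dispatch rail, and leave the other one standing at its stop. Do not lift or carry anything; neither tray may fall over, and everything else on the bench is left alone.

Things in the scene. Friction and masses are not known exactly. Their poses are not given: they have to be found in the camera images.
- tray_stamped: black plastic seed tray, empty, open on top, 120 mm deep (x), 140 wide (y), 55 high; flat walls 4 mm thick, 4 mm corner feet flush with them; 0.2 to 0.4 kg, falls back by itself from tilts under 70 degrees. Origin: centre of its underside, bench level. The one with a white ring and bar, 90 mm across, stamped underneath; from above like the other. Stands left or right
- tray_plain: black plastic seed tray, empty, open on top, 120 mm deep (x), 140 wide (y), 55 high; flat walls 4 mm thick, 4 mm corner feet flush with them; 0.2 to 0.4 kg, falls back by itself from tilts under 70 degrees. Origin: centre of its underside, bench level. The one with a blank underside
- tray_stamped_mid (a point): centre of the stamped tray, 27.5 mm above its underside
- tray_stamped_far (a point): middle of the stamped tray's bottom edge on the side away from the robot (its x = +60 mm, underside level)
- tray_stamped_near (a point): middle of the stamped tray's bottom edge on the robot's side (its x = -60 mm, underside level)
- tray_plain_mid (a point): centre of the plain tray, 27.5 mm above its underside
- tray_plain_far (a point): middle of the plain tray's bottom edge on the side away from the robot (its x = +60 mm, underside level)
- tray_plain_near (a point): middle of the plain tray's bottom edge on the robot's side (its x = -60 mm, underside level)
- stop_stamped: fixed steel stop bar, 24 mm deep, 150 wide, 5 high, on the robot's side of the stamped tray, which starts 4 to 16 mm clear of it. Origin: bench level, middle of its upright working face, which looks along its +x (away from the robot, yaw within 0.2 rad). As a tray tips over the bar its near bottom edge creeps away from it, up to 11 mm at 65 degrees
- stop_plain: fixed steel stop bar, 24 mm deep, 150 wide, 5 high, on the robot's side of the plain tray, which starts 4 to 16 mm clear of it. Origin: bench level, middle of its upright working face, which looks along its +x (away from the robot, yaw within 0.2 rad). As a tray tips over the bar its near bottom edge creeps away from it, up to 11 mm at 65 degrees
- rail: dispatch rail: fixed aluminium angle across the bench beyond the trays, 600 mm long (y), 30 high, pale tape on the bench along its near side. Origin: bench level, middle of the upright face that looks to the robot; its x points away from the robot, square to the face (yaw within 0.08 rad)
- pot: bystander: black plant pot, 56 mm across, 55 mm high, between the trays; origin at the centre of its underside
- jar: bystander: small glass jar, 42 mm across, 60 mm high, standing between the trays' ways to the rail; origin at the centre of its underside
- punnet_l: bystander: white open punnet, 110 x 160 x 50 mm, left of the trays; origin at the centre of its underside
- punnet_r: bystander: white open punnet, 110 x 160 x 50 mm, right of the trays; origin at the centre of its underside
- spray: bystander: white bottle, 60 mm across, 170 mm high, far left; origin at the centre of its underside
- scraper: bystander: spatula lying on the right; origin at the centre of its underside
Things that resemble listed ones, but are neither listed nor needed, are in the scene too. Leave any brown or turquoise look-alike of the tray_stamped alone.

How it is judged:
By the outcome, as a careful person would: the job done as asked, in the order asked, and still so for the second after the job is handed in, with the robot touching nothing.
It also fails if it takes over 72 s, if anything falls off the work surface, if the arm or the gripper's body presses on something with over 40 N, if the wrist force passes 120 N, or if a joint passes its speed limit or range.

## Working session

There is one attempt and no reset: what is moved stays moved. The work goes in short steps, Python scripts to look and compute and a tool call to move; the robot and the scene stay as the last step left them, time stands still between calls to the robot, and variables do not carry over. Pictures are saved under pics/ and viewed, and the job is handed in when it is done.

Besides the shell and the picture viewer there is one more tool, called after ">>>" in YAML: its name, and indented under it one key for each argument. drive_tool: Moves the arm, as the interface text tells. Its arguments: {"type":"object","properties":{"increments":{"type":"array","items":{"type":"array","items":{"type":"array","items":{"type":"number"}}}},"force":{"type":"number"}},"required":["increments"]}

```bash
ls; mkdir -p pics
python3 - <<'E'
from workcell import env
import cv2,numpy as np
o=env.get_obs()
print({k:np.round(v,3) for k,v in o.items()})
for n in ("scene","side","wrist"):
    im,d=env.camera(n); cv2.imwrite(f"pics/{n}0.png",im[:,:,::-1]); p=env.camera_params(n); print(n,np.round(p["K"],1).tolist(),np.round(p["cam_to_world"],3).tolist())
    np.savez(f"{n}0.npz",im=im,d=d,K=p["K"],T=p["cam_to_world"])
E
```

```text
pics
{'clock': np.float64(0.0), 'q': array([ 1.194,  0.291, -0.154,  1.127,  0.   ,  1.432]), 'qd': array([ 0.001, -0.   ,  0.   ,  0.001, -0.   ,  0.001]), 'tau': array([ 0.0000e+00, -5.3715e+01,  3.3137e+01,  1.6000e-02, -0.0000e+00,
        0.0000e+00]), 'tool_pos': array([0.124, 0.51 , 0.303]), 'eef_rot': array([ 2.469e+00,  1.942e+00, -2.000e-03]), 'contact_force': array([-0.52 ,  0.891, -0.147]), 'wrist_torque': array([ 0.001, -0.014, -0.014]), 'grip_width': np.float64(1.004)}
scene [[443.6, 0.0, 282.3], [0.0, 443.6, 207.7], [0.0, 0.0, 1.0]] [[0.471, 0.549, -0.69, 1.493], [0.882, -0.28, 0.38, -0.528], [0.016, -0.788, -0.616, 0.928], [0.0, 0.0, 0.0, 1.0]]
side [[455.7, 0.0, 284.4], [0.0, 455.7, 205.9], [0.0, 0.0, 1.0]] [[0.843, -0.265, 0.468, -0.029], [-0.538, -0.445, 0.716, -0.844], [0.018, -0.856, -0.517, 0.681], [0.0, 0.0, 0.0, 1.0]]
wrist [[366.9, 0.0, 275.7], [0.0, 366.9, 207.7], [0.0, 0.0, 1.0]] [[0.237, 0.925, 0.297, 0.047], [0.972, -0.225, -0.074, 0.526], [-0.002, 0.306, -0.952, 0.373], [0.0, 0.0, 0.0, 1.0]]
```

View pics/scene0.png

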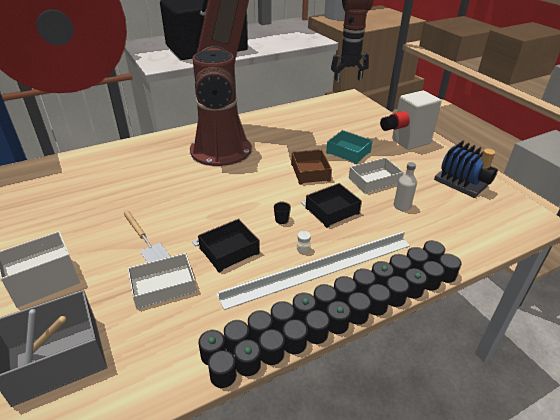

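View pics/side0.png

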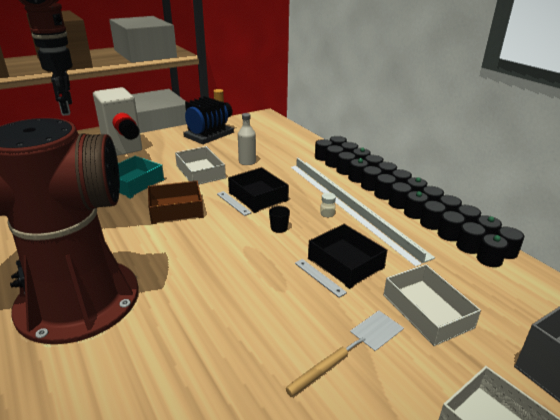

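View pics/wrist0.png

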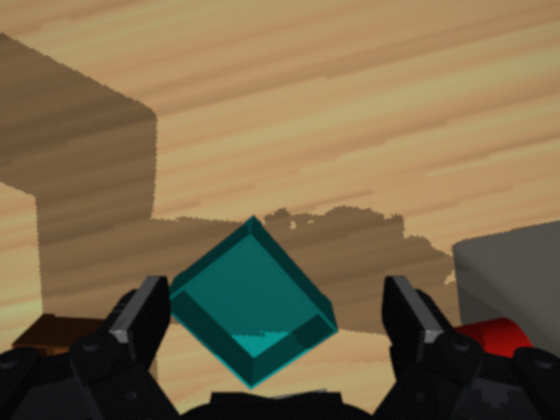

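The scene picture shows the black trays at (333,204) on the robot's left and (229,244) on its right. The brown (311,166) and turquoise (349,146) look-alikes stay out of it. The pot is at (282,212), the jar at (304,240), and the rail runs (220,298)–(408,240). Next I'll measure all of these.

```bash
cat > h.py <<'E'
import numpy as np,cv2
def cloud(f):
    z=np.load(f); im,d,K,T=z["im"],z["d"],z["K"],z["T"]
    v,u=np.mgrid[:d.shape[0],:d.shape[1]]
    p=np.stack([(u-K[0,2])/K[0,0]*d,(v-K[1,2])/K[1,1]*d,d],-1)@T[:3,:3].T+T[:3,3]
    return im,d,p
def ray(f,uv,h):
    z=np.load(f);K,T=z["K"],z["T"]
    uv=np.atleast_2d(uv).astype(float)
    r=np.c_[(uv[:,0]-K[0,2])/K[0,0],(uv[:,1]-K[1,2])/K[1,1],np.ones(len(uv))]@T[:3,:3].T
    o=T[:3,3]; return o+r*((h-o[2])/r[:,2])[:,None]
E
python3 - <<'E'
from h import *
tot={}
for n in("scene","side"):
    im,d,p=cloud(n+"0.npz")
    g=im.max(-1).astype(int)
    t=p[(d>0)&(p[...,0]>.3)&(p[...,0]<.7)&(abs(p[...,1])<.4)]
    print(n,"bench z med",np.median(t[:,2]))
    for nm,lo,hi in(("left",0.02,.3),("right",-.3,-.02)):
        m=(g<60)&(d>0)&(p[...,0]>.3)&(p[...,0]<.62)&(p[...,1]>lo)&(p[...,1]<hi)&(p[...,2]>-.01)&(p[...,2]<.07)
        k,l,s,c=cv2.connectedComponentsWithStats(m.astype(np.uint8))
        for i in range(1,k):
            if s[i,4]<60: continue
            q=p[l==i]; rim=q[(q[:,2]>.047)]
            r=cv2.minAreaRect(rim[:,:2].astype(np.float32))
            print(n,nm,np.round(c[i]),s[i,4],"z",np.percentile(q[:,2],[2,98]).round(3),"rim",len(rim),np.round(r[0],4),np.round(r[1],4),round(r[2],2))
E
```

```text
scene bench z med 0.003179100372566246
scene left [311. 177.] 117 z [0.006 0.05 ] rim 9 [0.3736 0.2175] [0.1145 0.0103] 71.18
scene left [333. 204.] 1496 z [0.008 0.058] rim 302 [0.5465 0.1845] [0.1256 0.1456] 3.73
scene left [285. 207.] 61 z [0.022 0.057] rim 22 [0.51   0.0284] [0.0151 0.0515] 88.57
scene right [226. 240.] 1409 z [0.009 0.057] rim 219 [ 0.5675 -0.1999] [0.12   0.1393] 6.45
side bench z med 0.0022741919405038225
side left [258. 189.] 1752 z [0.007 0.056] rim 331 [0.5456 0.1819] [0.121  0.1454] 3.73
side left [181. 189.] 416 z [0.012 0.052] rim 63 [0.3616 0.2658] [0.0613 0.1206] 33.45
side left [190. 210.] 351 z [0.006 0.052] rim 45 [0.3298 0.1699] [0.0081 0.0605] 74.02
side left [277. 211.] 113 z [0.029 0.055] rim 41 [0.5152 0.0293] [0.013  0.0419] 84.83
side right [342. 257.] 2476 z [0.007 0.056] rim 449 [ 0.5666 -0.2018] [0.1196 0.1411] 6.01
```

Run:
```python
import cv2
for n,(a,b,c,d) in {"scene":(170,170,420,320),"side":(170,130,450,310)}.items():
    im=cv2.imread(f"pics/{n}0.png")[b:d,a:c]
    cv2.imwrite(f"pics/{n}0c.png",cv2.resize(im,None,fx=2.85,fy=2.85,interpolation=cv2.INTER_CUBIC))
```

```text
(no output)
```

View pics/scene0c.png

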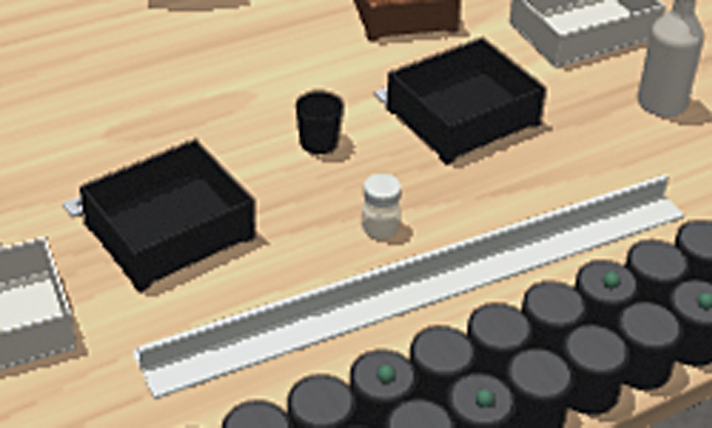

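View pics/side0c.png

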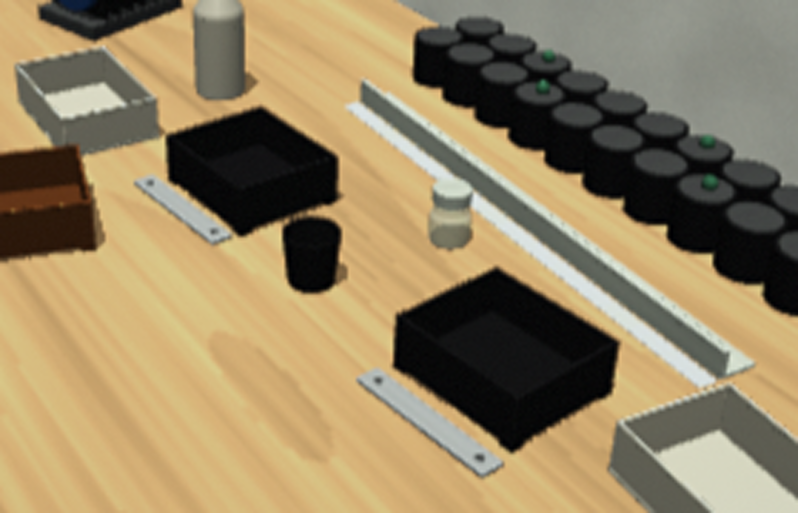

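Left tray ≈ (0.546, 0.183) with yaw about 3.7°, right tray ≈ (0.567, −0.201) with yaw about 6°. The rim rectangles come out near 120 × 140 at z ≈ 55 mm, so they match the given sizes. Stops, rail and fingertips come next.

Run:
```python
from h import *
from scipy.spatial.transform import Rotation as R
im,d,p=cloud("side0.npz")
hsv=cv2.cvtColor(im,cv2.COLOR_RGB2HSV)
print("tool x",R.from_rotvec([2.469,1.942,-.002]).as_matrix().round(3).tolist())
m=(hsv[...,1]<45)&(hsv[...,2]>90)&(d>0)&(p[...,2]<.02)&(p[...,0]>.38)&(p[...,0]<.56)&(abs(p[...,1])<.32)
k,l,s,c=cv2.connectedComponentsWithStats(m.astype(np.uint8))
for i in range(1,k):
    if s[i,4]<80: continue
    ct=max(cv2.findContours((l==i).astype(np.uint8),0,cv2.CHAIN_APPROX_NONE)[0],key=len)[:,0]
    w=ray("side0.npz",ct,.005)[:,:2]
    r=cv2.minAreaRect(w.astype(np.float32)); b=cv2.boxPoints(r)
    print("stop?",c[i].round(),s[i,4],np.round(r[0],4),np.round(r[1],4),round(r[2],2)); print(b.round(4).tolist())
# rail
for n in("side","scene"):
    im,d,p=cloud(n+"0.npz"); hsv=cv2.cvtColor(im,cv2.COLOR_RGB2HSV)
    m=(d>0)&(hsv[...,1]<60)&(p[...,0]>.6)&(p[...,0]<.9)&(p[...,2]>.024)&(p[...,2]<.036)&(p[...,1]<.4)&(p[...,1]>-.4)
    k,l,s,c=cv2.connectedComponentsWithStats(m.astype(np.uint8),connectivity=8)
    i=max(range(1,k),key=lambda i:s[i,4]); q=p[l==i]
    for _ in range(2):
        f=np.polyfit(q[:,1],q[:,0],1); e=q[:,0]-np.polyval(f,q[:,1]); q=q[abs(e)<.006]
    print(n,"rail top",c[i].round(),len(q),"x=",f.round(4),"y range",q[:,1].min().round(3),q[:,1].max().round(3),"std",e.std().round(4))
    m=(d>0)&(p[...,0]>.0)&(p[...,0]<.25)&(abs(p[...,1]-.51)<.12)&(p[...,2]>.2)&(p[...,2]<.4)
    q=p[m]; print(n,"gripper z pct",np.percentile(q[:,2],[0,1,5,50]).round(4),len(q))
    g=im.max(-1)
    m=(d>0)&(p[...,2]>.03)&(p[...,0]>.45)&(p[...,0]<.68)&(abs(p[...,1])<.09)&(p[...,2]<.08)
    k,l,s,c=cv2.connectedComponentsWithStats(m.astype(np.uint8))
    for i in range(1,k):
        if s[i,4]>40:
            q=p[l==i]; print(n,"obj",c[i].round(),q.min(0).round(3),q.max(0).round(3))
# stop column ends, scene
```

```text
tool x [[0.236, 0.972, -0.001], [0.972, -0.236, -0.001], [-0.001, -0.001, -1.0]]
stop? [234. 203.] 236 [0.4653 0.1835] [0.0252 0.1508] 5.34
[[0.4456999897956848, 0.2574000060558319], [0.45980000495910645, 0.10729999840259552], [0.48489999771118164, 0.10970000177621841], [0.4708999991416931, 0.259799987077713]]
stop? [321. 278.] 480 [ 0.4825 -0.2128] [0.0254 0.1506] 6.27
[[0.46160000562667847, -0.13930000364780426], [0.4781000018119812, -0.289000004529953], [0.5033000111579895, -0.28619998693466187], [0.4869000017642975, -0.13650000095367432]]
side rail top [365. 209.] 508 x= [0.0574 0.7457] y range -0.298 0.297 std 0.0022
side gripper z pct [0.2449 0.2482 0.2587 0.3476] 1127
side obj [328. 200.] [ 0.644 -0.022  0.03 ] [0.679 0.018 0.064]
side obj [279. 214.] [ 0.484 -0.021  0.03 ] [0.541 0.036 0.059]
scene rail top [308. 263.] 653 x= [0.0565 0.7469] y range -0.295 0.301 std 0.0023
scene gripper z pct [0.2485 0.2563 0.2691 0.3348] 797
scene obj [282. 209.] [ 0.48  -0.017  0.03 ] [0.538 0.037 0.061]
scene obj [303. 238.] [ 0.647 -0.02   0.03 ] [0.68  0.02  0.067]
```

The stop faces are at about (0.477, 0.185), yaw 0.093, and (0.494, −0.2115), yaw 0.109. Their boxes measure 25 × 151 mm, which fits. The rail face is x ≈ 0.745 + 0.057·y. The jar is at (0.662, 0) and the pot at (0.51, 0.01). The open fingertips hang about 60 mm below the TCP. I'll write a planning helper now.

```bash
cat >> h.py <<'E'
from scipy.spatial.transform import Rotation as R
STOP={"L":(np.array([.4773,.1846]),.093),"R":(np.array([.4944,-.2115]),.109)}
def state():
    from workcell import env
    o=env.get_obs(); M=R.from_rotvec(o["eef_rot"]).as_matrix()
    print("t",round(float(o["clock"]),2),"pos",o["tool_pos"].round(4),"F",o["contact_force"].round(1),"yaw",np.degrees(np.arctan2(M[1,0],M[0,0])).round(2),"tilt",M[:,2].round(4),"q",o["q"].round(2))
    return o,M
def stopxyz(o,s):
    F,a=STOP[s]; r=o["tool_pos"][:2]-F
    return np.array([r@[np.cos(a),np.sin(a)],r@[-np.sin(a),np.cos(a)],o["tool_pos"][2]])
def world(s,X,Y,z):
    F,a=STOP[s]; return np.array([*(F+X*np.array([np.cos(a),np.sin(a)])+Y*np.array([-np.sin(a),np.cos(a)])),z])
def shift(o,M,tgt): return (M.T@(np.array(tgt)-o["tool_pos"])).round(4)
def turn(M,yaw): # desired world angle of tool x
    d=yaw-np.arctan2(M[1,0],M[0,0]); d=(d+np.pi)%(2*np.pi)-np.pi; return round(-d,4)
E
python3 - <<'E'
from h import *
o,M=state()
t=world("L",.165,0,.22); print(t,shift(o,M,t),turn(M,.093+np.pi/2))
for n in("scene","side"):
    im,d,p=cloud(n+"0.npz")
    for nm,a,b in(("punR",(.45,-.5),(.75,-.29)),("punL/spray",(.35,.26),(.75,.5))):
        m=(d>0)&(p[...,0]>a[0])&(p[...,0]<b[0])&(p[...,1]>a[1])&(p[...,1]<b[1])&(p[...,2]>.03)&(p[...,2]<.3)
        k,l,s,c=cv2.connectedComponentsWithStats(m.astype(np.uint8))
        for i in range(1,k):
            if s[i,4]>80: q=p[l==i]; print(n,nm,c[i].round(),np.percentile(q,1,0).round(3),np.percentile(q,99,0).round(3))
E
```

```text
t 0.15 pos [0.1236 0.51   0.3035] F [-0.7  0.2  0.2] yaw 76.38 tilt [-3.e-04 -9.e-04 -1.e+00] q [ 1.19  0.29 -0.15  1.13 -0.    1.43]
[0.64158697 0.19992289 0.22      ] [-0.1793  0.5765  0.0836] -0.3308
scene punR [161. 277.] [ 0.552 -0.497  0.03 ] [ 0.676 -0.332  0.055]
scene punL/spray [392. 180.] [0.407 0.342 0.031] [0.662 0.498 0.173]
side punR [432. 299.] [ 0.552 -0.499  0.03 ] [ 0.675 -0.334  0.053]
side punL/spray [246. 138.] [0.603 0.379 0.031] [0.656 0.42  0.172]
side punL/spray [202. 163.] [0.408 0.337 0.03 ] [0.523 0.5   0.053]
side punL/spray [189. 185.] [0.35  0.27  0.031] [0.394 0.287 0.057]
```

>>> drive_tool:
  increments:
    - [[-0.018, 0.058, 0, -0.033, 1], [-0.036, 0.115, 0, -0.066, 1], [-0.054, 0.173, 0, -0.1, 1], [-0.072, 0.231, 0, -0.13, 1], [-0.09, 0.288, 0, -0.165, 1], [-0.108, 0.346, 0, -0.2, 1], [-0.126, 0.404, 0, -0.23, 1], [-0.143, 0.461, 0, -0.265, 1], [-0.161, 0.519, 0, -0.3, 1], [-0.179, 0.5765, 0, -0.331, 1]]

```text
clock: 1.4
tool_pos: [0.6432, 0.1989, 0.3033]
eef_rot: [2.114, 2.323, -0.002]
contact_force: [1.1, -0.1, 0.9]
grip_width: 0.996
```

Run:
```python
from h import *
o,M=state()
t=world("L",.165,0,.22); print(shift(o,M,t),turn(M,.093+np.pi/2),stopxyz(o,"L"))
```

```text
t 1.4 pos [0.6432 0.1989 0.3033] F [ 1.1 -0.1  0.9] yaw 95.4 tilt [-6.e-04 -8.e-04 -1.e+00] q [ 0.19  0.59  0.31  1.29 -0.    0.1 ]
[ 0.0012 -0.0014  0.0833] 0.0012 [ 0.16649202 -0.00114494  0.30331234]
```

>>> drive_tool:
  increments:
    - [[0.001, 0, 0.05, 0, 1], [0.001, 0, 0.1, 0, 1], [0.001, 0, 0.15, 0, 1], [0.001, 0, 0.18, 0, 1], [0.001, 0, 0.197, 0, 1], [0.001, 0, 0.197, 0, 1]]

```text
clock: 2.15
tool_pos: [0.6424, 0.1997, 0.1054]
eef_rot: [-2.114, -2.323, 0.004]
contact_force: [0.2, -0.9, 0.4]
grip_width: 1.0
```

Run:
```python
from h import *
from workcell import env
o,M=state(); print(stopxyz(o,"L"))
for n in("scene","side"):
    im,d=env.camera(n); p=env.camera_params(n); np.savez(n+"1.npz",im=im,d=d,K=p["K"],T=p["cam_to_world"])
    a,b=(260,120) if n=="scene" else (180,90)
    cv2.imwrite(f"pics/{n}1.png",cv2.resize(im[b:b+150,a:a+190,::-1],None,fx=4,fy=4,interpolation=cv2.INTER_CUBIC))
```

```text
t 2.15 pos [0.6424 0.1997 0.1054] F [ 0.2 -0.9  0.4] yaw 95.4 tilt [-0.0024 -0.0012 -1.    ] q [ 0.19  0.72  0.02  0.87 -0.    0.1 ]
[ 0.16581231 -0.00032367  0.10543933]
```

View pics/scene1.png

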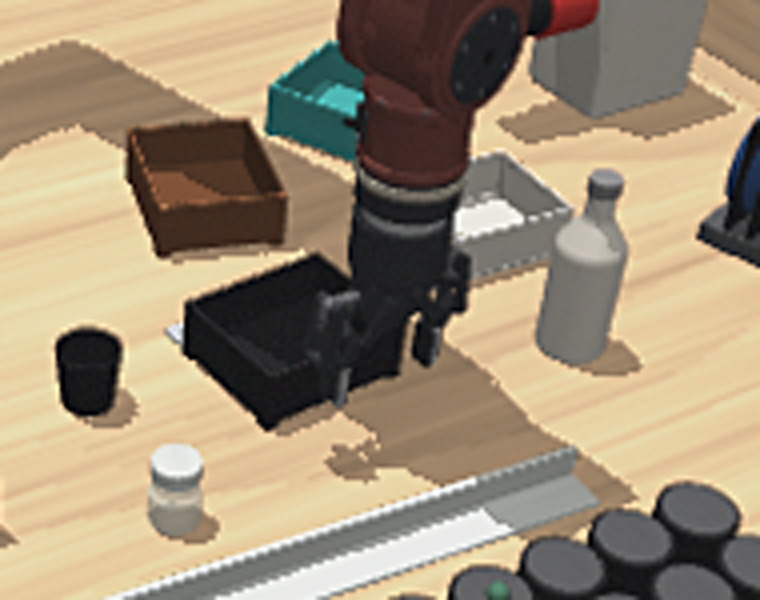

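View pics/side1.png

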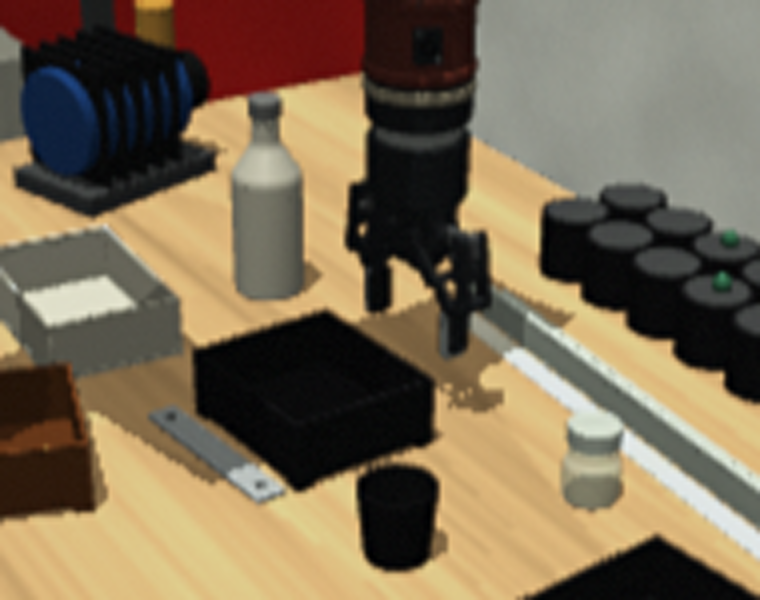

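The fingers stand just beyond the left tray's far wall, at about (340,385) and (430,345) in the scene crop, with clearance. I'll slide the tray to its stop first.

>>> drive_tool:
  increments:
    - [[-0.005, -0.01, 0, 0, 1], [-0.006, -0.016, 0, 0, 1], [-0.006, -0.02, 0, 0, 1], [-0.006, -0.024, 0, 0, 1], [-0.006, -0.028, 0, 0, 1], [-0.006, -0.031, 0, 0, 1], [-0.006, -0.034, 0, 0, 1], [-0.006, -0.034, 0, 0, 1]]

```text
clock: 3.25
tool_pos: [0.6102, 0.1908, 0.1075]
eef_rot: [2.114, 2.323, 0.0]
contact_force: [0.3, 1.2, 0.4]
grip_width: 1.001
```

```bash
cat >> h.py <<'E'
def look(tag,crops):
    from workcell import env
    for n,(a,b) in crops.items():
        im,d=env.camera(n); p=env.camera_params(n); np.savez(f"{n}{tag}.npz",im=im,d=d,K=p["K"],T=p["cam_to_world"])
        cv2.imwrite(f"pics/{n}{tag}.png",cv2.resize(im[b:b+150,a:a+190,::-1],None,fx=4,fy=4,interpolation=cv2.INTER_CUBIC))
def tray(tag,n,cent,h=.047):
    im,d,p=cloud(f"{n}{tag}.npz")
    m=(im.max(-1)<60)&(d>0)&(abs(p[...,0]-cent[0])<.1)&(abs(p[...,1]-cent[1])<.1)&(p[...,2]>h)&(p[...,2]<.062)
    r=cv2.minAreaRect(p[m][:,:2].astype(np.float32)); print(n,np.round(r[0],4),np.round(r[1],4),round(r[2],2))
def plan(o,s,ths,h=.045,tip=.060,half=.011):
    c=stopxyz(o,s)
    for t in ths:
        a=np.radians(t); X=.005*np.tan(a)+.12*np.cos(a)-h*np.sin(a)+half; z=.12*np.sin(a)+h*np.cos(a)+tip
        print(t,"y %.4f z %.4f"%(X-c[0],-(z-c[2])))
E
python3 - <<'E'
from h import *
o,M=state(); print(stopxyz(o,"L"))
look("2",{"side":(180,90)})
plan(o,"L",[0,3,6,9,12,15,18,21,24,27,30,35])
E
```

```text
t 3.25 pos [0.6102 0.1908 0.1075] F [0.3 1.2 0.4] yaw 95.4 tilt [ 8.e-04 -6.e-04 -1.e+00] q [ 0.19  0.66 -0.09  0.81 -0.    0.09]
[ 0.13288647 -0.00621552  0.107481  ]
0 y -0.0019 z 0.0025
3 y -0.0041 z -0.0037
6 y -0.0067 z -0.0098
9 y -0.0096 z -0.0157
12 y -0.0128 z -0.0215
15 y -0.0163 z -0.0270
18 y -0.0200 z -0.0324
21 y -0.0241 z -0.0375
24 y -0.0283 z -0.0424
27 y -0.0328 z -0.0471
30 y -0.0376 z -0.0515
35 y -0.0459 z -0.0582
```

View pics/side2.png

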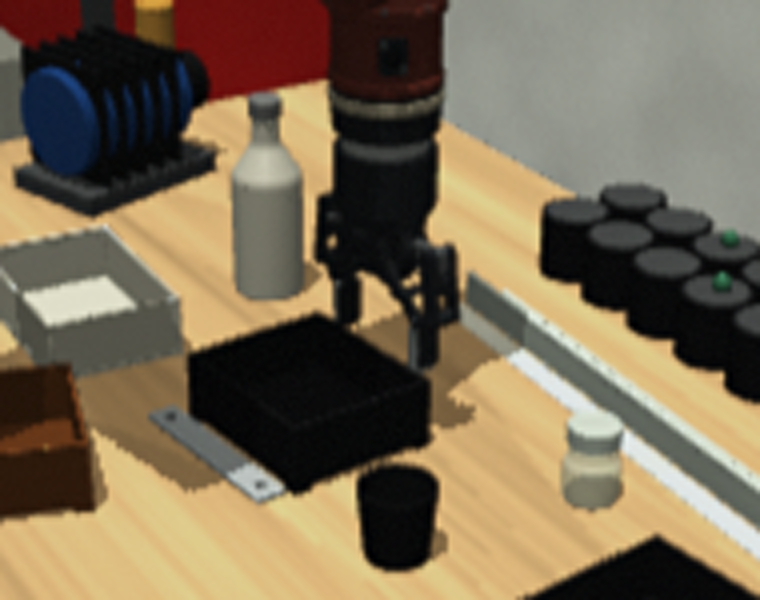

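Run:
```python
from h import *
tray("2","side",(.545,.183)); tray("0","side",(.545,.183))
im,d,p=cloud("side2.npz")
# finger tips: points between z .04 and .075 beyond x .58
F,a=STOP["L"]; r=p[...,:2]-F; X=r@[np.cos(a),np.sin(a)]; Y=r@[-np.sin(a),np.cos(a)]
m=(d>0)&(p[...,2]>.065)&(p[...,2]<.09)&(X>.09)&(X<.17)&(abs(Y)<.08)
for lo,hi in((-.08,0),(0,.08)):
    k=m&(Y>lo)&(Y<hi); print(k.sum(),np.percentile(X[k],[1,10,50,90,99]).round(4),np.percentile(Y[k],[1,50,99]).round(4))
m=(d>0)&(X>.05)&(X<.17)&(abs(Y)<.08)&(p[...,2]>.03)&(im.max(-1)<60)
print("rows"); 
for z in np.arange(.03,.11,.006):
    k=m&(abs(p[...,2]-z)<.003)&(X>.11); print(round(z,3),k.sum(),np.percentile(X[k],[2,98]).round(4) if k.sum() else 0)
```

```text
side [0.5512 0.1813] [0.1426 0.144 ] 5.01
side [0.5456 0.1819] [0.121  0.1454] 3.73
59 [0.1227 0.124  0.1288 0.1392 0.1413] [-0.0678 -0.0608 -0.049 ]
60 [0.1222 0.124  0.1325 0.1437 0.1469] [0.0317 0.0363 0.0436]
rows
0.03 20 [0.1126 0.1216]
0.036 45 [0.1155 0.1233]
0.042 55 [0.1111 0.1235]
0.048 55 [0.1136 0.1237]
0.054 65 [0.1144 0.1384]
0.06 20 [0.1148 0.1437]
0.066 23 [0.1255 0.141 ]
0.072 20 [0.1236 0.142 ]
0.078 22 [0.1229 0.1416]
0.084 23 [0.1233 0.1417]
0.09 20 [0.1225 0.1434]
0.096 21 [0.1199 0.144 ]
0.102 35 [0.1209 0.144 ]
0.108 39 [0.1192 0.1465]
```

The fingers are touching: their robot-side face is at 122 mm, the wall at about 123 mm, so the tray has about 2 mm to go to the stop. Now I'll tip it to about 35° and look.

>>> drive_tool:
  increments:
    - [[0, -0.002, 0.002, 0, 1], [0, -0.004, -0.0037, 0, 1], [0, -0.0067, -0.0098, 0, 1], [0, -0.0096, -0.0157, 0, 1], [0, -0.0128, -0.0215, 0, 1], [0, -0.0163, -0.027, 0, 1], [0, -0.02, -0.0324, 0, 1], [0, -0.0241, -0.0375, 0, 1], [0, -0.0283, -0.0424, 0, 1], [0, -0.0328, -0.0471, 0, 1]]

```text
clock: 4.55
tool_pos: [0.5772, 0.1876, 0.1548]
eef_rot: [2.114, 2.323, -0.0]
contact_force: [2.0, -0.5, 0.5]
grip_width: 1.0
```

Run:
```python
from h import *
o,M=state(); print(stopxyz(o,"L"))
look("3",{"side":(180,90),"scene":(260,120)})
plan(o,"L",[0,27,30,33,36,40,43,46,49,52,55,58,61,63,65])
```

```text
t 4.55 pos [0.5772 0.1876 0.1548] F [ 2.  -0.5  0.5] yaw 95.4 tilt [ 7.e-04 -6.e-04 -1.e+00] q [ 0.19  0.56 -0.15  0.86 -0.    0.1 ]
[ 0.09976155 -0.00625236  0.15484788]
0 y 0.0312 z 0.0498
27 y 0.0003 z 0.0003
30 y -0.0045 z -0.0041
33 y -0.0094 z -0.0082
36 y -0.0145 z -0.0121
40 y -0.0216 z -0.0168
43 y -0.0270 z -0.0199
46 y -0.0326 z -0.0227
49 y -0.0382 z -0.0252
52 y -0.0439 z -0.0274
55 y -0.0497 z -0.0293
58 y -0.0553 z -0.0308
61 y -0.0609 z -0.0319
63 y -0.0646 z -0.0325
65 y -0.0681 z -0.0329
```

View pics/side3.png

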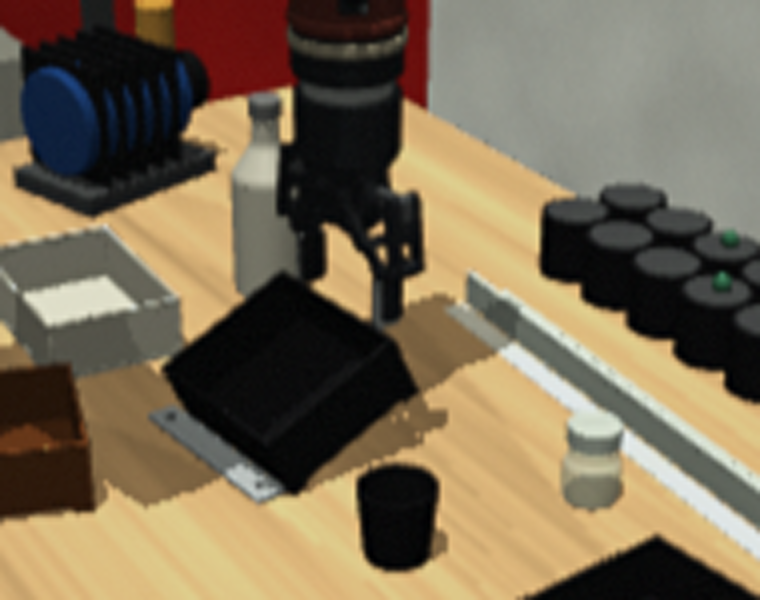

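View pics/scene3.png

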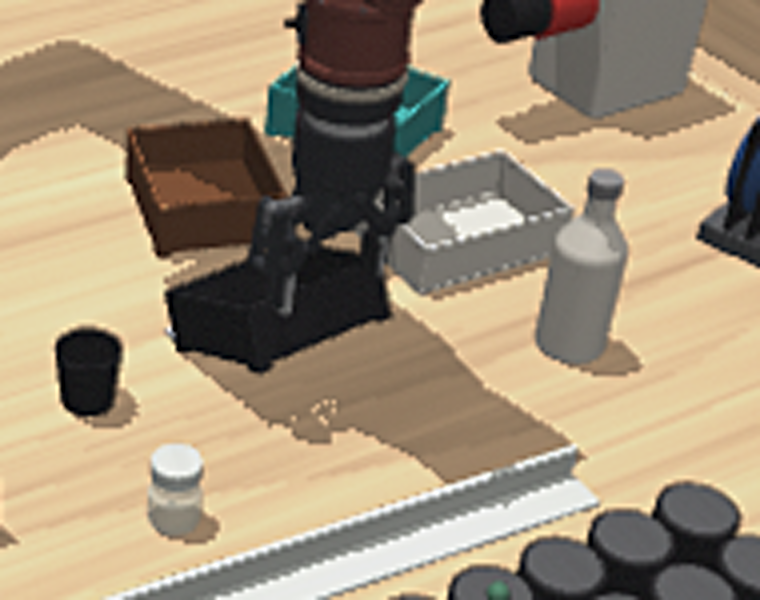

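The tray is tipping cleanly against the stop, and both views show the fingertips on the far wall. I'll measure the tilt with a plane fit to the floor.

```bash
cat >> h.py <<'E'
def planefit(f,u0,v0,hw=9,hh=6):
    im,d,p=cloud(f); q=p[v0-hh:v0+hh+1,u0-hw:u0+hw+1][d[v0-hh:v0+hh+1,u0-hw:u0+hw+1]>0]
    c=np.median(q,0); 
    for _ in range(3):
        c=q.mean(0); n=np.linalg.svd(q-c)[2][2]; e=(q-c)@n; q=q[abs(e)<2.5*e.std()+1e-4]
    n=n*np.sign(n[0] if abs(n[0])>.3 else n[2]); print("c",c.round(4),"n",n.round(3),"rms",e.std().round(4),"tilt from horizontal",np.degrees(np.arccos(abs(n[2]))).round(1))
E
python3 - <<'E'
from h import *
planefit("side3.npz",180+67,90+92); planefit("side3.npz",180+65,90+95,6,5)
planefit("scene3.npz",260+77,120+80,5,3)
E
```

```text
c [0.5325 0.2196 0.0361] n [ 0.407  0.05  -0.912] rms 0.0019 tilt from horizontal 24.2
c [0.5223 0.2163 0.0314] n [ 0.401  0.034 -0.915] rms 0.0019 tilt from horizontal 23.7
c [0.5793 0.174  0.0739] n [0.886 0.147 0.439] rms 0.0022 tilt from horizontal 63.9
```

The tilt is about 24–26° against 27° planned, which agrees well. Continuing to about 58°.

>>> drive_tool:
  increments:
    - [[0, -0.0045, -0.0041, 0, 1], [0, -0.0094, -0.0082, 0, 1], [0, -0.0145, -0.0121, 0, 1], [0, -0.02, -0.0158, 0, 1], [0, -0.026, -0.0193, 0, 1], [0, -0.0326, -0.0227, 0, 1], [0, -0.0382, -0.0252, 0, 1], [0, -0.0439, -0.0274, 0, 1], [0, -0.0497, -0.0293, 0, 1], [0, -0.0553, -0.0308, 0, 1]]

```text
clock: 5.9
tool_pos: [0.5218, 0.1825, 0.186]
eef_rot: [2.113, 2.323, 0.0]
contact_force: [0.4, 0.2, -0.1]
grip_width: 0.996
```

Run:
```python
from h import *
o,M=state(); print(stopxyz(o,"L"))
look("4",{"side":(160,70),"scene":(260,120)})
plan(o,"L",[0,58,61,63,65])
```

```text
t 5.9 pos [0.5218 0.1825 0.186 ] F [ 0.4  0.2 -0.1] yaw 95.41 tilt [ 1.e-03 -5.e-04 -1.e+00] q [ 0.2   0.43 -0.27  0.87 -0.    0.11]
[ 0.04409282 -0.00625126  0.18598264]
0 y 0.0869 z 0.0810
58 y 0.0003 z 0.0004
61 y -0.0053 z -0.0008
63 y -0.0089 z -0.0014
65 y -0.0124 z -0.0018
```

View pics/side4.png

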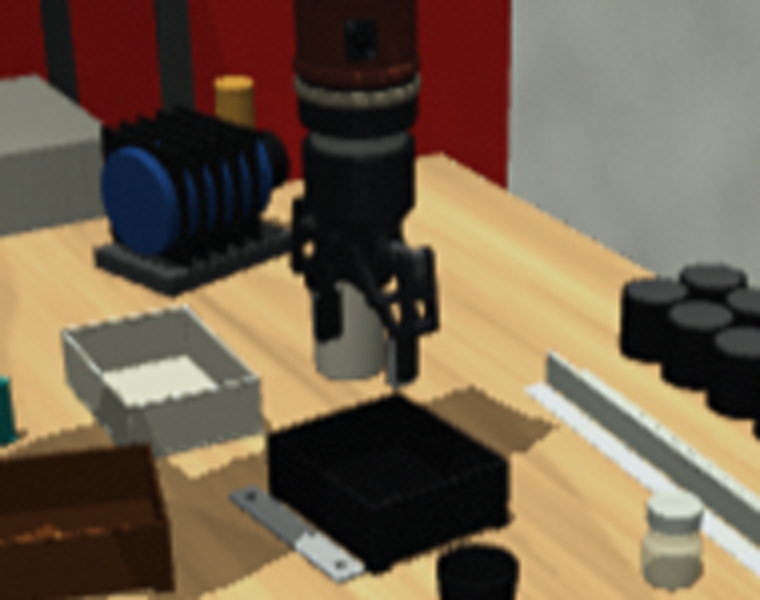

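View pics/scene4.png

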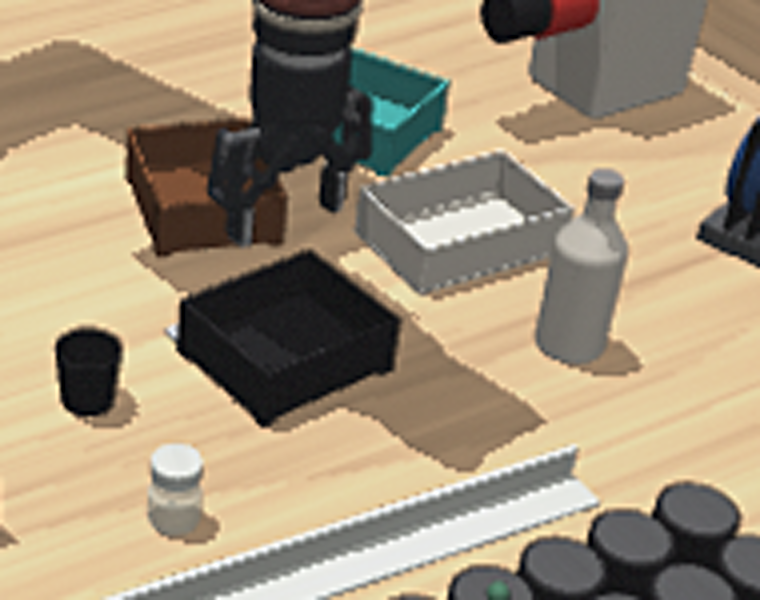

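The fingertips slipped over the rim past about 27°, so the tray dropped back flat. It stands upright and nothing else moved. The contact was higher on the wall than planned (~50 mm). I'll measure the tray and retry lower on the wall, checking in between.

Run:
```python
from h import *
for n in("side","scene"): tray("4",n,(.545,.183))
F,a=STOP["L"]
o,M=state()
for X,z in((.044,.24),(.16,.24),(.16,.094)): print(shift(o,M,world("L",X,-.006,z)))
```

```text
side [0.5401 0.1797] [0.1221 0.1445] 4.62
scene [0.5405 0.1824] [0.1246 0.1424] 5.27
t 6.0 pos [0.5216 0.1825 0.186 ] F [ 0.2  0.2 -0.6] yaw 95.41 tilt [ 8.e-04 -5.e-04 -1.e+00] q [ 0.2   0.43 -0.27  0.87 -0.    0.11]
[ 0.0002  0.0001 -0.054 ]
[ 0.      0.1161 -0.0539]
[1.00e-04 1.16e-01 9.21e-02]
```

>>> drive_tool:
  increments:
    - [[0, 0.04, -0.01, 0, 1], [0, 0.08, -0.01, 0, 1], [0, 0.116, -0.01, 0, 1], [0, 0.116, 0.02, 0, 1], [0, 0.116, 0.06, 0, 1], [0, 0.116, 0.09, 0, 1], [0, 0.116, 0.0935, 0, 1], [0, 0.105, 0.0935, 0, 1], [0, 0.095, 0.0935, 0, 1], [0, 0.088, 0.0935, 0, 1]]

```text
clock: 7.25
tool_pos: [0.609, 0.1908, 0.0939]
eef_rot: [2.113, 2.323, 0.002]
contact_force: [-0.1, 1.4, 0.7]
grip_width: 1.001
```

Run:
```python
from h import *
o,M=state(); print(stopxyz(o,"L"))
plan(o,"L",[0,3,6,9,12,15,18,21,24,27,30],h=.036,tip=.057,half=.010)
```

```text
t 7.25 pos [0.609  0.1908 0.0939] F [-0.1  1.4  0.7] yaw 95.42 tilt [ 2.4e-03 -2.0e-04 -1.0e+00] q [ 0.19  0.68 -0.11  0.78 -0.    0.09]
[ 0.13168658 -0.00601891  0.09390213]
0 y -0.0017 z 0.0009
3 y -0.0035 z -0.0053
6 y -0.0056 z -0.0114
9 y -0.0080 z -0.0174
12 y -0.0107 z -0.0233
15 y -0.0138 z -0.0289
18 y -0.0171 z -0.0344
21 y -0.0206 z -0.0397
24 y -0.0245 z -0.0448
27 y -0.0286 z -0.0497
30 y -0.0329 z -0.0543
```

>>> drive_tool:
  increments:
    - [[0, -0.002, 0.001, 0, 1], [0, -0.0045, -0.004, 0, 1], [0, -0.0066, -0.0112, 0, 1], [0, -0.009, -0.0172, 0, 1], [0, -0.0117, -0.0231, 0, 1], [0, -0.0148, -0.0287, 0, 1], [0, -0.0181, -0.0342, 0, 1], [0, -0.0216, -0.0395, 0, 1], [0, -0.0255, -0.0446, 0, 1], [0, -0.0296, -0.0495, 0, 1]]

```text
clock: 8.5
tool_pos: [0.5797, 0.1881, 0.1441]
eef_rot: [2.112, 2.322, 0.004]
contact_force: [4.5, 1.1, 2.3]
grip_width: 1.001
```

Run:
```python
from h import *
o,M=state(); print(stopxyz(o,"L"))
look("5",{"side":(160,70),"scene":(260,120)})
```

```text
t 8.5 pos [0.5797 0.1881 0.1441] F [4.5 1.1 2.3] yaw 95.42 tilt [ 3.6e-03 -1.0e-04 -1.0e+00] q [ 0.19  0.57 -0.16  0.84 -0.    0.1 ]
[ 0.10225486 -0.00603708  0.14409086]
```

View pics/side5.png

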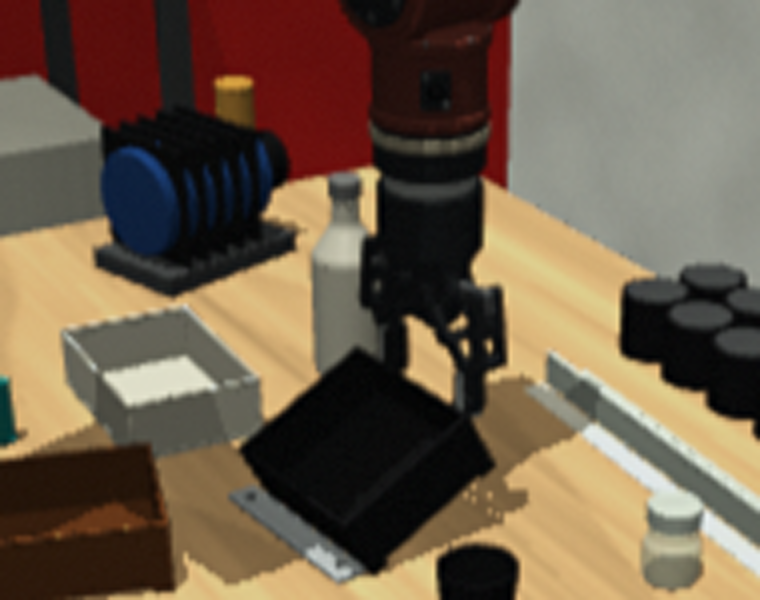

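View pics/scene5.png

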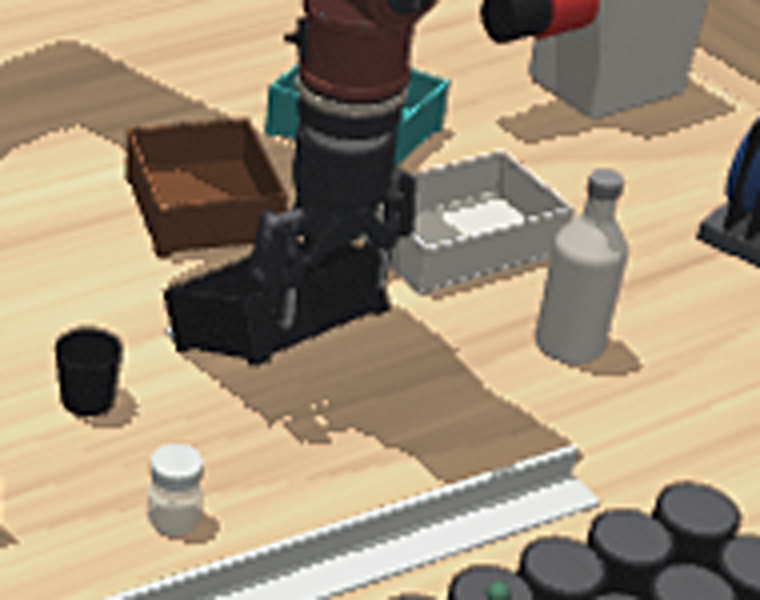

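The fingertips now sit lower on the wall: at (470,405) in the side crop the tip is clearly below the rim corner. Measuring the tilt.

Run:
```python
from h import *
planefit("side5.npz",160+88,70+110,10,8)
planefit("scene5.npz",260+83,120+72,5,4)
o,M=state(); c=stopxyz(o,"L")
for th in(25,27,28,30):
  a=np.radians(th);dx=c[0]-.011-.005*np.tan(a);
  for tip in(.057,.060): dz=c[2]-tip; print(th,tip,"norm",round(dx*np.cos(a)+dz*np.sin(a),4),"h",round(-dx*np.sin(a)+dz*np.cos(a),4))
```

```text
c [0.5356 0.218  0.0423] n [ 0.436  0.079 -0.896] rms 0.0025 tilt from horizontal 26.3
c [0.5677 0.2031 0.0888] n [0.902 0.076 0.426] rms 0.0021 tilt from horizontal 64.8
t 8.6 pos [0.5795 0.1881 0.1443] F [ 4.7 -0.1  1.9] yaw 95.43 tilt [ 0.0036 -0.     -1.    ] q [ 0.19  0.57 -0.16  0.84 -0.    0.1 ]
25 0.057 norm 0.1174 h 0.0416
25 0.06 norm 0.1161 h 0.0389
27 0.057 norm 0.1185 h 0.0376
27 0.06 norm 0.1172 h 0.0349
28 0.057 norm 0.1191 h 0.0355
28 0.06 norm 0.1177 h 0.0329
30 0.057 norm 0.1201 h 0.0315
30 0.06 norm 0.1186 h 0.0289
```

Run:
```python
from h import *
o,M=state()
plan(o,"L",[26,29,32,35,38,41,44,47,50,53,56],h=.039,tip=.057,half=.009)
```

```text
t 8.6 pos [0.5795 0.1881 0.1443] F [ 4.7 -0.1  1.9] yaw 95.43 tilt [ 0.0036 -0.     -1.    ] q [ 0.19  0.57 -0.16  0.84 -0.    0.1 ]
26 y 0.0001 z -0.0004
29 y -0.0043 z -0.0050
32 y -0.0089 z -0.0094
35 y -0.0137 z -0.0135
38 y -0.0187 z -0.0173
41 y -0.0238 z -0.0209
44 y -0.0291 z -0.0241
47 y -0.0344 z -0.0271
50 y -0.0399 z -0.0297
53 y -0.0454 z -0.0320
56 y -0.0509 z -0.0340
```

>>> drive_tool:
  increments:
    - [[0, -0.0045, -0.0045, 0, 1], [0, -0.0092, -0.009, 0, 1], [0, -0.014, -0.013, 0, 1], [0, -0.019, -0.0168, 0, 1], [0, -0.0241, -0.0204, 0, 1], [0, -0.0294, -0.0236, 0, 1], [0, -0.0348, -0.0266, 0, 1], [0, -0.0348, -0.0266, 0, 1]]

```text
clock: 9.6
tool_pos: [0.5448, 0.1849, 0.1716]
eef_rot: [2.111, 2.321, 0.005]
contact_force: [4.3, -0.4, 6.4]
grip_width: 1.003
```

Run:
```python
from h import *
o,M=state(); print(stopxyz(o,"L"))
look("6",{"side":(160,70),"scene":(260,120)})
```

```text
t 9.6 pos [0.5448 0.1849 0.1716] F [ 4.3 -0.4  6.4] yaw 95.43 tilt [ 4.9e-03  1.0e-04 -1.0e+00] q [ 0.2   0.49 -0.23  0.85 -0.    0.11]
[ 0.06725194 -0.0060196   0.171614  ]
```

View pics/side6.png

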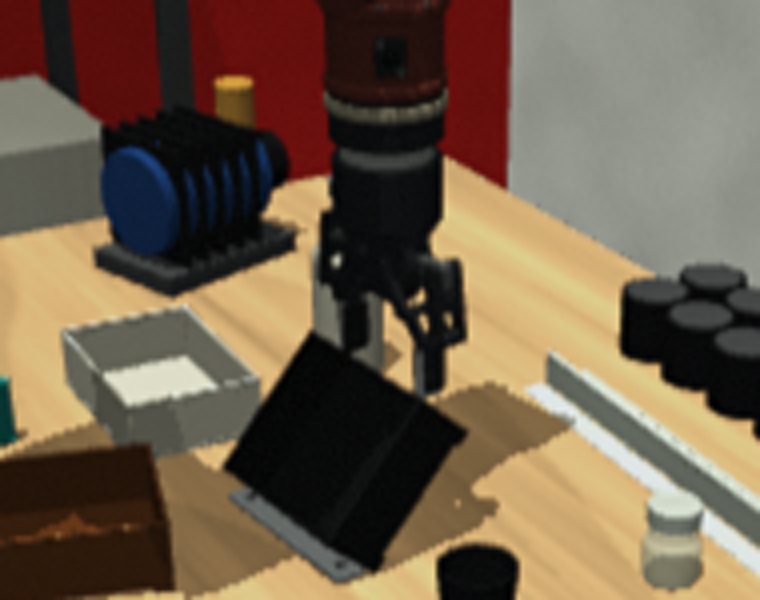

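View pics/scene6.png

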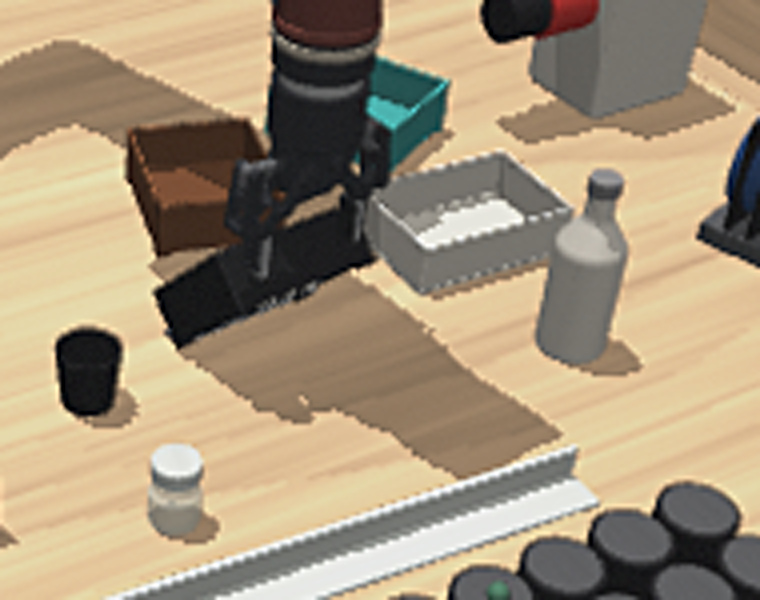

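The tray is at about 45°. White marks start to show under its edge at (285,298) in the scene crop, and the tip still sits well on the wall.

Run:
```python
from h import *
planefit("side6.npz",160+78,70+110,9,9);planefit("side6.npz",160+99,70+121,5,8)
planefit("scene6.npz",260+79,120+64,5,4)
o,M=state(); c=stopxyz(o,"L")
for th in(42,44,46,48):
  a=np.radians(th);dx=c[0]-.009-.005*np.tan(a);dz=c[2]-.057; print(th,"norm",round(dx*np.cos(a)+dz*np.sin(a),4),"h",round(-dx*np.sin(a)+dz*np.cos(a),4))
```

```text
c [0.5049 0.2231 0.0482] n [ 0.728  0.154 -0.668] rms 0.004 tilt from horizontal 48.1
c [0.5112 0.1121 0.0639] n [ 0.546 -0.817 -0.185] rms 0.0061 tilt from horizontal 79.3
c [0.5439 0.2014 0.1064] n [0.675 0.066 0.735] rms 0.0023 tilt from horizontal 42.7
t 9.7 pos [0.545  0.1848 0.1715] F [ 4.5 -0.   6.9] yaw 95.43 tilt [ 5.e-03  1.e-04 -1.e+00] q [ 0.2   0.49 -0.23  0.85 -0.    0.11]
42 norm 0.1167 h 0.049
44 norm 0.1181 h 0.0451
46 norm 0.1194 h 0.0412
48 norm 0.1205 h 0.0373
```

The tilt is ≈47°, as planned, so the model holds. On to 65°.

Run:
```python
from h import *
o,M=state()
plan(o,"L",[47,50,53,56,58,60,62,63,64,65,66],h=.039,tip=.057,half=.009)
```

```text
t 9.7 pos [0.545  0.1848 0.1715] F [ 4.5 -0.   6.9] yaw 95.43 tilt [ 5.e-03  1.e-04 -1.e+00] q [ 0.2   0.49 -0.23  0.85 -0.    0.11]
47 y 0.0002 z 0.0001
50 y -0.0052 z -0.0025
53 y -0.0108 z -0.0048
56 y -0.0163 z -0.0068
58 y -0.0199 z -0.0080
60 y -0.0236 z -0.0089
62 y -0.0272 z -0.0098
63 y -0.0289 z -0.0101
64 y -0.0307 z -0.0105
65 y -0.0324 z -0.0108
66 y -0.0340 z -0.0110
```

>>> drive_tool:
  increments:
    - [[0, -0.0052, -0.0025, 0, 1], [0, -0.0108, -0.0048, 0, 1], [0, -0.0163, -0.0068, 0, 1], [0, -0.0199, -0.008, 0, 1], [0, -0.0236, -0.0089, 0, 1], [0, -0.0272, -0.0098, 0, 1], [0, -0.0289, -0.0101, 0, 1], [0, -0.0305, -0.0104, 0, 1], [0, -0.0305, -0.0104, 0, 1]]

```text
clock: 10.82
tool_pos: [0.5153, 0.1821, 0.1831]
eef_rot: [2.11, 2.32, 0.008]
contact_force: [4.6, -0.8, 13.9]
grip_width: 0.998
```

Run:
```python
from h import *
o,M=state(); print(stopxyz(o,"L"))
look("7",{"side":(160,70),"scene":(260,120)})
```

```text
t 10.82 pos [0.5153 0.1821 0.1831] F [ 4.6 -0.8 13.9] yaw 95.43 tilt [ 7.6e-03  4.0e-04 -1.0e+00] q [ 0.21  0.42 -0.3   0.84 -0.    0.11]
[ 0.03758177 -0.00604972  0.18313522]
```

View pics/side7.png

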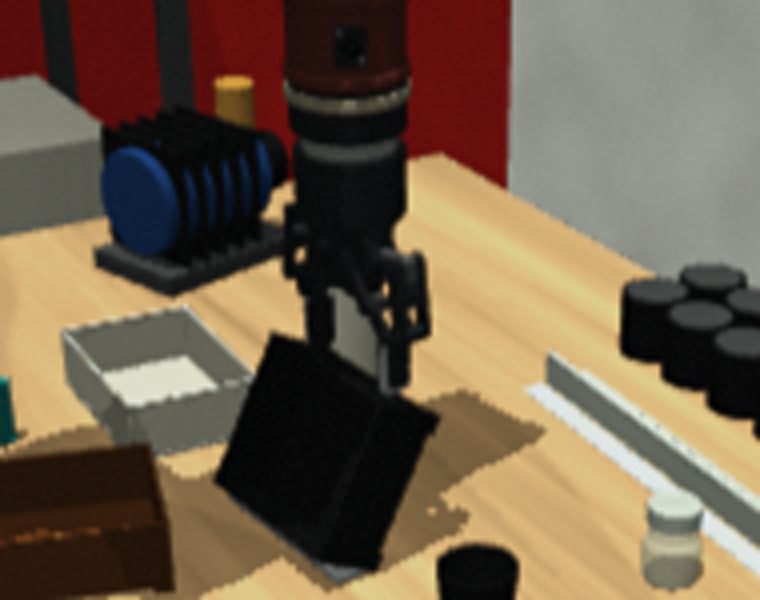

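View pics/scene7.png

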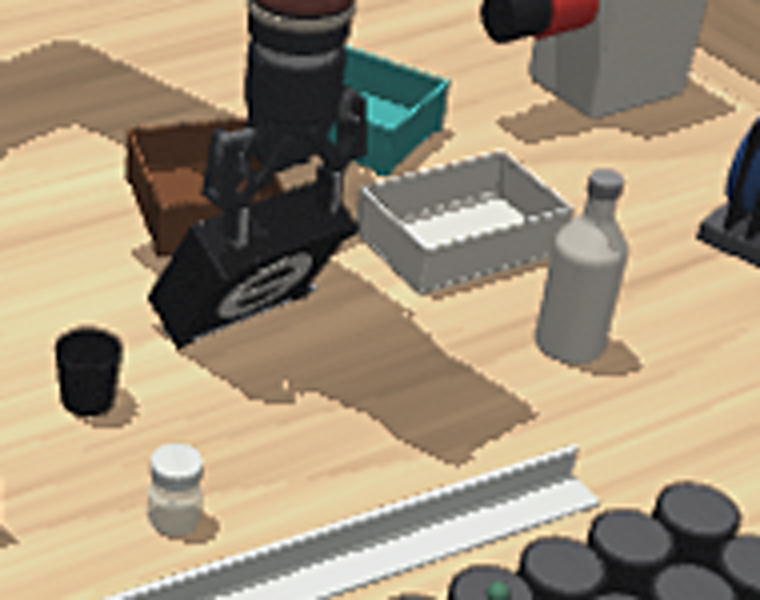

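A white ring with a bar is clearly visible at (265,283), so the left tray is the stamped one. Measuring the tilt from the underside plane.

Run:
```python
from h import *
planefit("scene7.npz",260+66,120+71,8,4)
planefit("scene7.npz",260+70,120+60,7,3)
planefit("side7.npz",160+74,70+110,9,11)
o,M=state(); c=stopxyz(o,"L")
for th in(58,60,62,64,66):
  a=np.radians(th);dx=c[0]-.009-.005*np.tan(a);dz=c[2]-.057; print(th,"norm",round(dx*np.cos(a)+dz*np.sin(a),4),"h",round(-dx*np.sin(a)+dz*np.cos(a),4))
```

```text
c [0.5055 0.1814 0.0595] n [ 0.877  0.077 -0.474] rms 0.001 tilt from horizontal 61.7
c [0.5245 0.1772 0.118 ] n [0.497 0.094 0.863] rms 0.0025 tilt from horizontal 30.4
c [0.4915 0.2221 0.0521] n [ 0.865  0.205 -0.457] rms 0.0044 tilt from horizontal 62.8
t 10.93 pos [0.5153 0.1821 0.1831] F [ 4.2 -0.1 14.3] yaw 95.42 tilt [ 7.6e-03  4.0e-04 -1.0e+00] q [ 0.21  0.42 -0.3   0.84 -0.    0.11]
58 norm 0.1179 h 0.0493
60 norm 0.1192 h 0.0458
62 norm 0.1204 h 0.0422
64 norm 0.1214 h 0.0388
66 norm 0.1223 h 0.0354
```

>>> drive_tool:
  increments:
    - [[0, -0.003, 0.0002, 0, 1], [0, -0.0055, 0.0004, 0, 1], [0, -0.0055, 0.0004, 0, 1], [0, -0.0055, 0.0004, 0, 1]]

```text
clock: 11.42
tool_pos: [0.5107, 0.1816, 0.1842]
eef_rot: [2.109, 2.319, 0.012]
contact_force: [4.0, -0.5, 14.6]
grip_width: 1.005
```

Run:
```python
from h import *
o,M=state(); print(stopxyz(o,"L"))
look("8",{"scene":(260,120)})
planefit("scene8.npz",260+65,120+70,8,4)
```

```text
t 11.43 pos [0.5107 0.1816 0.1842] F [ 4.  -0.5 14.6] yaw 95.42 tilt [ 1.060e-02  7.000e-04 -9.999e-01] q [ 0.21  0.41 -0.31  0.84 -0.    0.11]
[ 0.03299434 -0.00607702  0.18417667]
c [0.5071 0.176  0.0664] n [ 0.894  0.083 -0.44 ] rms 0.0012 tilt from horizontal 63.9
```

View pics/scene8.png

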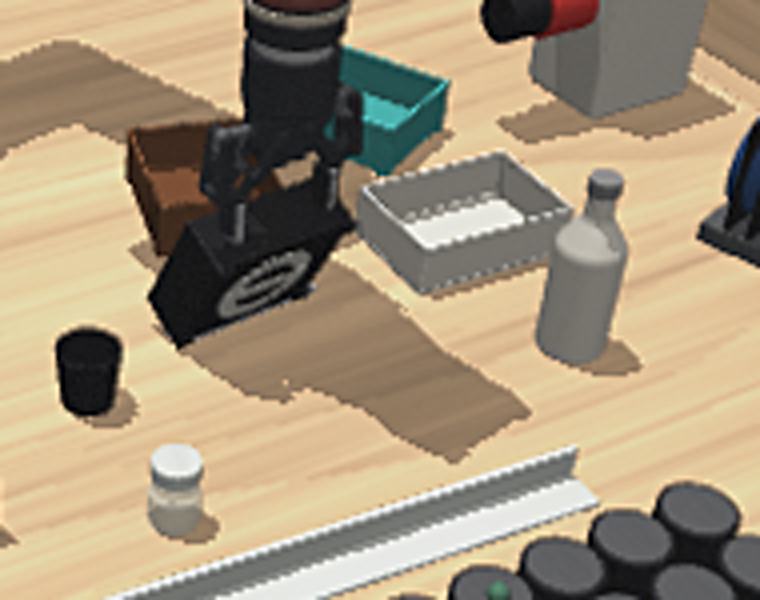

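The tilt is 63.9°. I'll hold for 1.25 s with a slight preload.

>>> drive_tool:
  increments:
    - [[0, -0.0018, 0.001, 0, 1], [0, -0.0018, 0.001, 0, 1], [0, -0.0018, 0.001, 0, 1], [0, -0.0018, 0.001, 0, 1], [0, -0.0018, 0.001, 0, 1], [0, -0.0018, 0.001, 0, 1], [0, -0.0018, 0.001, 0, 1], [0, -0.0018, 0.001, 0, 1], [0, -0.0018, 0.001, 0, 1], [0, -0.0018, 0.001, 0, 1]]

```text
clock: 12.72
tool_pos: [0.5095, 0.1815, 0.1845]
eef_rot: [2.108, 2.317, 0.015]
contact_force: [3.5, -0.1, 13.9]
grip_width: 1.002
```

Run:
```python
from h import *
o,M=state(); print(stopxyz(o,"L"))
look("9",{"scene":(260,120)})
planefit("scene9.npz",260+65,120+70,8,4)
plan(o,"L",[65,62,59,56,53,50,46,42,38,34,30,26],h=.041,tip=.057,half=.009)
```

```text
t 12.72 pos [0.5095 0.1815 0.1845] F [ 3.5 -0.1 13.9] yaw 95.42 tilt [ 1.290e-02  9.000e-04 -9.999e-01] q [ 0.21  0.41 -0.31  0.83 -0.    0.11]
[ 0.03180588 -0.00606849  0.18445983]
c [0.5061 0.1761 0.0658] n [ 0.9    0.086 -0.428] rms 0.0011 tilt from horizontal 64.7
65 y 0.0015 z 0.0014
62 y 0.0067 z 0.0023
59 y 0.0122 z 0.0035
56 y 0.0177 z 0.0050
53 y 0.0233 z 0.0069
50 y 0.0289 z 0.0092
46 y 0.0362 z 0.0127
42 y 0.0434 z 0.0167
38 y 0.0504 z 0.0213
34 y 0.0571 z 0.0264
30 y 0.0635 z 0.0320
26 y 0.0695 z 0.0380
```

Held above 63.9°, and 64.7° at the end. Now I'll lower it along the reverse path.

>>> drive_tool:
  increments:
    - [[0, 0.0067, 0.001, 0, 1], [0, 0.0122, 0.0022, 0, 1], [0, 0.0177, 0.0037, 0, 1], [0, 0.0233, 0.0056, 0, 1], [0, 0.0289, 0.0079, 0, 1], [0, 0.0362, 0.0115, 0, 1], [0, 0.0434, 0.0155, 0, 1], [0, 0.0504, 0.0205, 0, 1], [0, 0.0571, 0.0255, 0, 1], [0, 0.0635, 0.031, 0, 1]]

```text
clock: 14.02
tool_pos: [0.5739, 0.1876, 0.1541]
eef_rot: [2.108, 2.317, 0.015]
contact_force: [2.5, 1.4, 0.6]
grip_width: 0.999
```

Run:
```python
from h import *
o,M=state(); print(stopxyz(o,"L"))
look("10",{"side":(160,70)})
plan(o,"L",[30,26,22,18,14,10,7,4,2,0],h=.041,tip=.057,half=.009)
```

```text
t 14.03 pos [0.5739 0.1876 0.1541] F [2.5 1.4 0.6] yaw 95.41 tilt [ 0.0135  0.001  -0.9999] q [ 0.2   0.55 -0.17  0.84 -0.    0.1 ]
[ 0.09646726 -0.00596646  0.15407488]
30 y -0.0012 z 0.0016
26 y 0.0049 z 0.0076
22 y 0.0105 z 0.0141
18 y 0.0156 z 0.0210
14 y 0.0203 z 0.0283
10 y 0.0245 z 0.0359
7 y 0.0273 z 0.0418
4 y 0.0297 z 0.0478
2 y 0.0312 z 0.0519
0 y 0.0325 z 0.0561
```

View pics/side10.png

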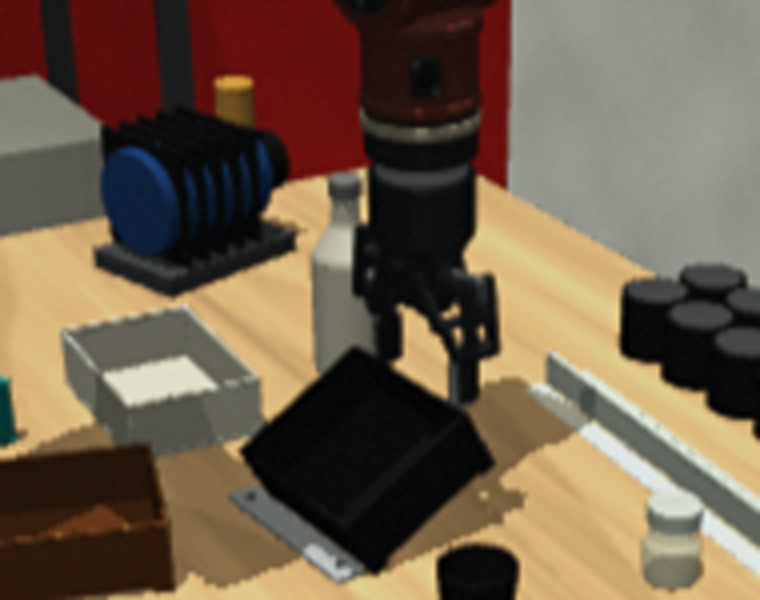

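>>> drive_tool:
  increments:
    - [[0, 0.005, 0.0075, 0, 1], [0, 0.0105, 0.0141, 0, 1], [0, 0.0156, 0.021, 0, 1], [0, 0.0203, 0.0283, 0, 1], [0, 0.0245, 0.0359, 0, 1], [0, 0.0285, 0.0418, 0, 1], [0, 0.032, 0.0475, 0, 1], [0, 0.036, 0.0495, 0, 1], [0, 0.045, 0.0495, 0, 1], [0, 0.06, 0.0495, 0, 1]]

```text
clock: 15.32
tool_pos: [0.6349, 0.1933, 0.1048]
eef_rot: [2.108, 2.317, 0.014]
contact_force: [0.2, -0.0, 1.2]
grip_width: 1.002
```

Run:
```python
from h import *
o,M=state(); print(stopxyz(o,"L"))
look("11",{"side":(160,70),"scene":(260,120)})
for n in("side","scene"): tray("11",n,(.535,.183))
```

```text
t 15.32 pos [0.6349 0.1933 0.1048] F [ 0.2 -0.   1.2] yaw 95.42 tilt [ 1.270e-02  9.000e-04 -9.999e-01] q [ 0.19  0.7  -0.03  0.83 -0.    0.09]
[ 0.15770668 -0.00594066  0.1048284 ]
side [0.557  0.1813] [0.1622 0.1451] 3.96
scene [0.5547 0.18  ] [0.1613 0.1406] 1.34
```

View pics/side11.png

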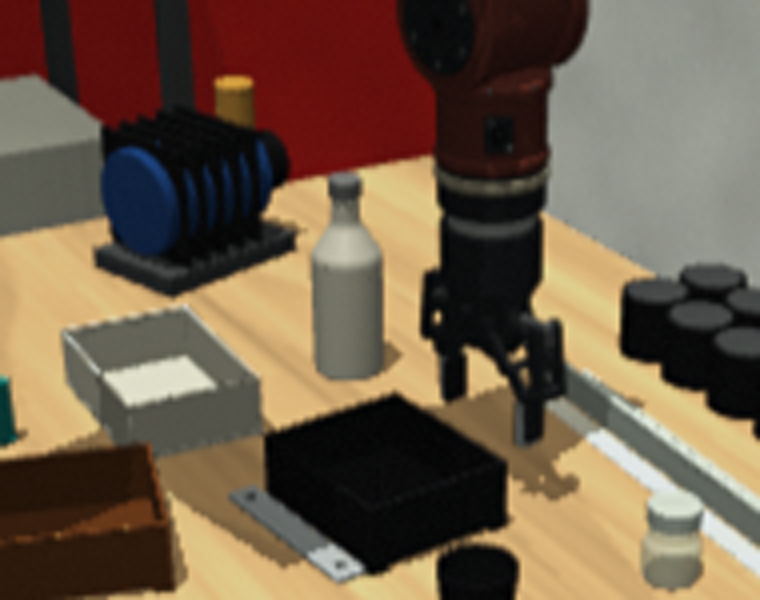

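The left tray is back down flat at its stop. Now the right tray.

Run:
```python
from h import *
o,M=state()
for X,z in((.162,.20),(.162,.095)): t=world("R",X,.002,z); print(t,shift(o,M,t),turn(M,.109+np.pi/2))
```

```text
t 15.43 pos [0.6361 0.1933 0.105 ] F [ 0.1 -0.1  0.8] yaw 95.39 tilt [ 0.0147  0.0012 -0.9999] q [ 0.19  0.7  -0.03  0.83 -0.    0.09]
[ 0.65522102 -0.19188881  0.2       ] [-0.3853 -0.0158 -0.0952] -0.0149
[ 0.65522102 -0.19188881  0.095     ] [-0.3853 -0.0174  0.0098] -0.0149
```

>>> drive_tool:
  increments:
    - [[0, 0, -0.05, 0, 1], [-0.03, 0, -0.095, -0.015, 1], [-0.085, 0, -0.095, -0.015, 1], [-0.14, -0.005, -0.095, -0.015, 1], [-0.195, -0.01, -0.095, -0.015, 1], [-0.25, -0.013, -0.095, -0.015, 1], [-0.305, -0.015, -0.095, -0.015, 1], [-0.36, -0.015, -0.095, -0.015, 1], [-0.385, -0.015, -0.095, -0.015, 1], [-0.385, -0.015, -0.095, -0.015, 1]]

```text
clock: 16.68
tool_pos: [0.6557, -0.1929, 0.1996]
eef_rot: [2.093, 2.33, 0.017]
contact_force: [-1.4, 0.6, -0.1]
grip_width: 1.001
```

Run:
```python
from h import *
o,M=state(); print(stopxyz(o,"R"))
t=world("R",.160,.002,.094); print(shift(o,M,t),turn(M,.109+np.pi/2))
```

```text
t 16.68 pos [ 0.6557 -0.1929  0.1996] F [-1.4  0.6 -0.1] yaw 96.12 tilt [ 0.0143  0.0014 -0.9999] q [-0.4   0.65  0.15  1.05  0.01 -0.5 ]
[0.16234104 0.00090679 0.19955853]
[ 0.0011 -0.0039  0.1055] -0.0021
```

>>> drive_tool:
  increments:
    - [[0.001, -0.003, 0.04, 0, 1], [0.001, -0.003, 0.08, 0, 1], [0.001, -0.003, 0.105, 0, 1], [0.001, -0.003, 0.105, 0, 1], [0.001, -0.01, 0.105, 0, 1], [0.001, -0.016, 0.105, 0, 1], [0.001, -0.021, 0.105, 0, 1], [0.001, -0.026, 0.105, 0, 1], [0.001, -0.03, 0.105, 0, 1], [0.001, -0.032, 0.105, 0, 1]]

```text
clock: 17.92
tool_pos: [0.6252, -0.1953, 0.0943]
eef_rot: [2.093, 2.329, 0.017]
contact_force: [2.3, 0.2, 0.4]
grip_width: 0.997
```

Run:
```python
from h import *
o,M=state(); print(stopxyz(o,"R"))
look("12",{"side":(250,160),"scene":(150,170)})
for n in("side","scene"): tray("12",n,(.555,-.205))
plan(o,"R",[0,3,6,9,12,15,18,21,24,27,30],h=.038,tip=.057,half=.008)
```

```text
t 17.93 pos [ 0.6252 -0.1953  0.0943] F [2.3 0.2 0.4] yaw 96.12 tilt [ 0.0147  0.0013 -0.9999] q [-0.42  0.7  -0.07  0.79  0.01 -0.52]
[0.13176138 0.00189944 0.09430473]
side [ 0.5665 -0.2016] [0.1444 0.1413] 5.7
scene [ 0.5655 -0.2005] [0.1436 0.1379] 7.48
0 y -0.0038 z -0.0007
3 y -0.0057 z -0.0069
6 y -0.0079 z -0.0130
9 y -0.0104 z -0.0190
12 y -0.0132 z -0.0248
15 y -0.0163 z -0.0305
18 y -0.0198 z -0.0359
21 y -0.0234 z -0.0412
24 y -0.0274 z -0.0462
27 y -0.0315 z -0.0510
30 y -0.0360 z -0.0556
```

View pics/side12.png

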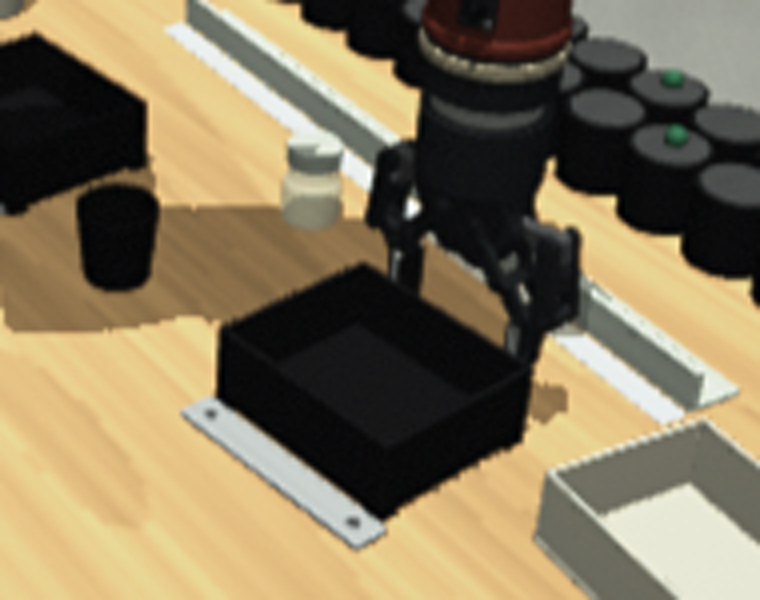

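View pics/scene12.png

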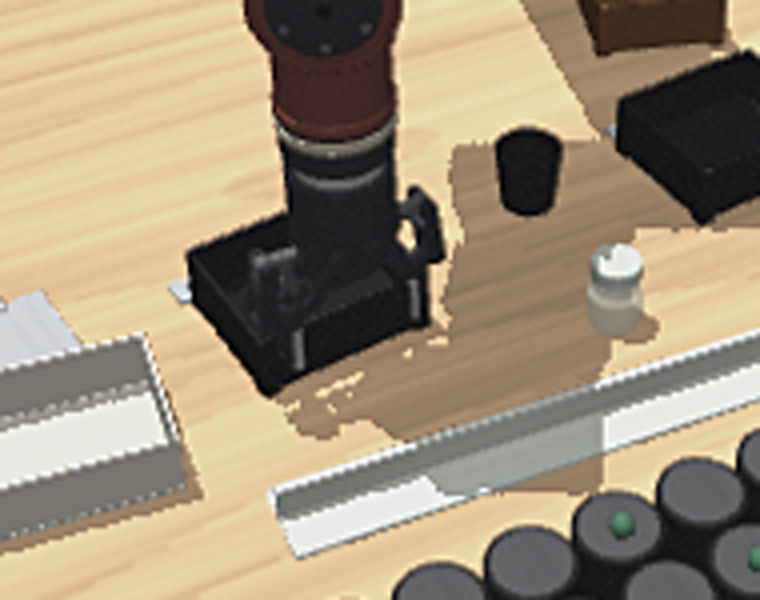

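The fingers are on the right tray's far wall and its near edge is almost at the stop. Tipping it now.

>>> drive_tool:
  increments:
    - [[0, -0.0025, 0, 0, 1], [0, -0.0057, -0.005, 0, 1], [0, -0.0079, -0.0125, 0, 1], [0, -0.0104, -0.0185, 0, 1], [0, -0.0132, -0.0243, 0, 1], [0, -0.0163, -0.03, 0, 1], [0, -0.0198, -0.0354, 0, 1], [0, -0.0234, -0.0407, 0, 1], [0, -0.0274, -0.0457, 0, 1], [0, -0.0315, -0.0505, 0, 1]]

```text
clock: 19.27
tool_pos: [0.5946, -0.1985, 0.1453]
eef_rot: [2.09, 2.328, 0.021]
contact_force: [6.1, 2.2, 4.1]
grip_width: 0.999
```

Run:
```python
from h import *
o,M=state(); print(stopxyz(o,"R"))
look("13",{"side":(250,160),"scene":(150,170)})
plan(o,"R",[24,26,28,31,34,37,40,43,46,47],h=.039,tip=.057,half=.008)
```

```text
t 19.27 pos [ 0.5946 -0.1985  0.1453] F [6.1 2.2 4.1] yaw 96.16 tilt [ 0.0181  0.0015 -0.9998] q [-0.44  0.59 -0.11  0.85  0.01 -0.55]
[0.10100928 0.00201453 0.14527527]
24 y 0.0030 z 0.0038
26 y 0.0002 z 0.0006
28 y -0.0027 z -0.0025
31 y -0.0072 z -0.0070
34 y -0.0120 z -0.0112
37 y -0.0169 z -0.0151
40 y -0.0220 z -0.0187
43 y -0.0272 z -0.0221
46 y -0.0325 z -0.0251
47 y -0.0343 z -0.0261
```

View pics/side13.png

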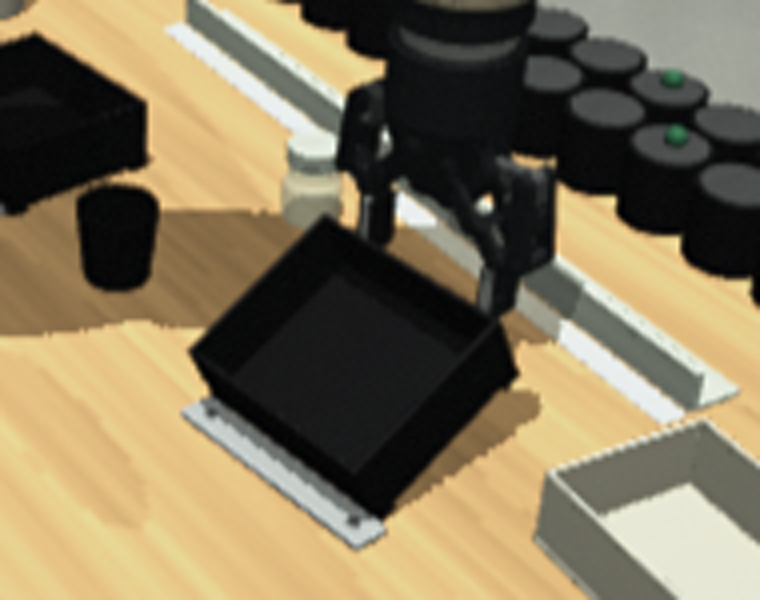

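View pics/scene13.png

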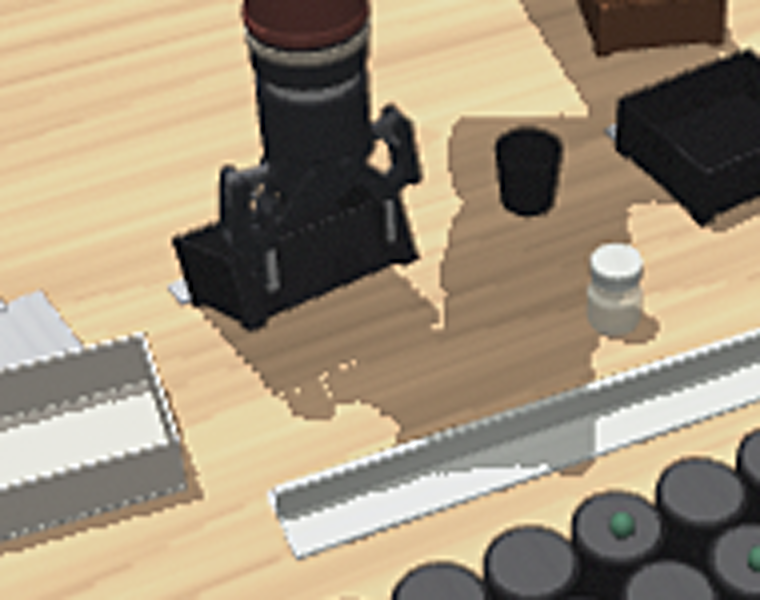

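Run:
```python
from h import *
planefit("side13.npz",250+86,160+93,12,10)
planefit("scene13.npz",150+83,170+66,6,4)
```

```text
c [ 0.5424 -0.1935  0.0366] n [ 0.455  0.047 -0.889] rms 0.0015 tilt from horizontal 27.2
c [ 0.5893 -0.1913  0.076 ] n [ 0.896 -0.012 -0.445] rms 0.0068 tilt from horizontal 63.6
```

Tilt is 27°, which matches. Continuing to about 46°.

>>> drive_tool:
  increments:
    - [[0, -0.0027, -0.0025, 0, 1], [0, -0.0072, -0.0068, 0, 1], [0, -0.012, -0.011, 0, 1], [0, -0.0169, -0.0149, 0, 1], [0, -0.022, -0.0185, 0, 1], [0, -0.0272, -0.0219, 0, 1], [0, -0.0325, -0.0249, 0, 1], [0, -0.0325, -0.0249, 0, 1]]

```text
clock: 20.38
tool_pos: [0.5619, -0.2023, 0.171]
eef_rot: [2.09, 2.327, 0.022]
contact_force: [4.8, 2.0, 8.3]
grip_width: 1.0
```

Run:
```python
from h import *
o,M=state(); print(stopxyz(o,"R"))
look("14",{"side":(250,160)})
planefit("side14.npz",250+80,160+90,11,10)
plan(o,"R",[45,46,47,50,53,56,58,60,62,63,64,65],h=.039,tip=.057,half=.008)
```

```text
t 20.38 pos [ 0.5619 -0.2023  0.171 ] F [4.8 2.  8.3] yaw 96.15 tilt [ 0.0199  0.001  -0.9998] q [-0.47  0.51 -0.18  0.86  0.01 -0.58]
[0.06807787 0.00184463 0.1710018 ]
c [ 0.5273 -0.1892  0.0486] n [ 0.724  0.067 -0.686] rms 0.0015 tilt from horizontal 46.7
45 y 0.0022 z 0.0016
46 y 0.0004 z 0.0006
47 y -0.0014 z -0.0004
50 y -0.0069 z -0.0030
53 y -0.0124 z -0.0053
56 y -0.0179 z -0.0073
58 y -0.0216 z -0.0084
60 y -0.0252 z -0.0094
62 y -0.0288 z -0.0103
63 y -0.0305 z -0.0106
64 y -0.0323 z -0.0109
65 y -0.0340 z -0.0112
```

View pics/side14.png

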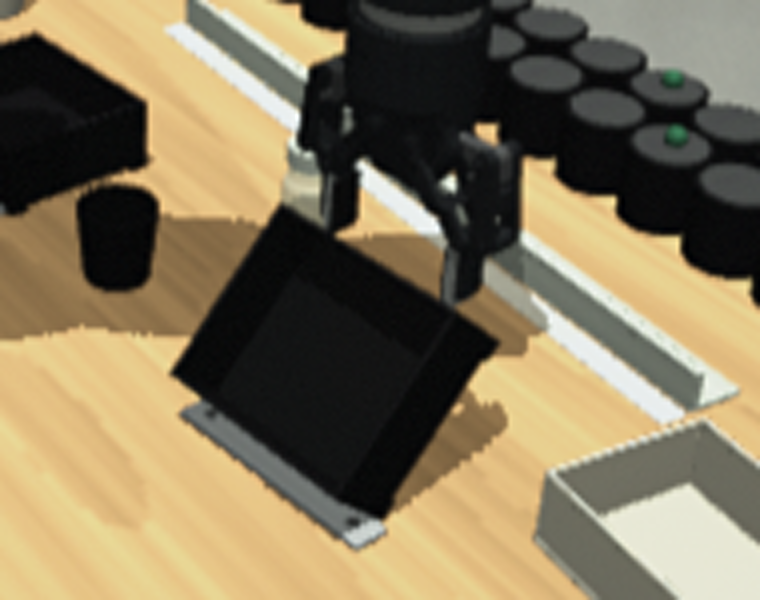

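Tilt is 46.7°, on plan. Continuing to about 63°.

>>> drive_tool:
  increments:
    - [[0, -0.0069, -0.003, 0, 1], [0, -0.0124, -0.0052, 0, 1], [0, -0.0179, -0.0072, 0, 1], [0, -0.0216, -0.0082, 0, 1], [0, -0.0252, -0.0092, 0, 1], [0, -0.0288, -0.01, 0, 1], [0, -0.0305, -0.0102, 0, 1], [0, -0.0323, -0.0105, 0, 1], [0, -0.0323, -0.0105, 0, 1]]

```text
clock: 21.55
tool_pos: [0.531, -0.2058, 0.1831]
eef_rot: [2.087, 2.324, 0.027]
contact_force: [4.4, 4.8, 17.5]
grip_width: 0.998
```

Run:
```python
from h import *
o,M=state(); print(stopxyz(o,"R"))
look("15",{"side":(250,160),"scene":(150,170)})
planefit("side15.npz",250+75,160+88,9,11)
```

```text
t 21.55 pos [ 0.531  -0.2058  0.1831] F [ 4.4  4.8 17.5] yaw 96.17 tilt [ 2.470e-02  7.000e-04 -9.997e-01] q [-0.5   0.45 -0.25  0.85  0.01 -0.61]
[0.03703094 0.00172914 0.18308272]
c [ 0.5147 -0.1858  0.0569] n [ 0.882  0.095 -0.461] rms 0.0015 tilt from horizontal 62.6
```

View pics/side15.png

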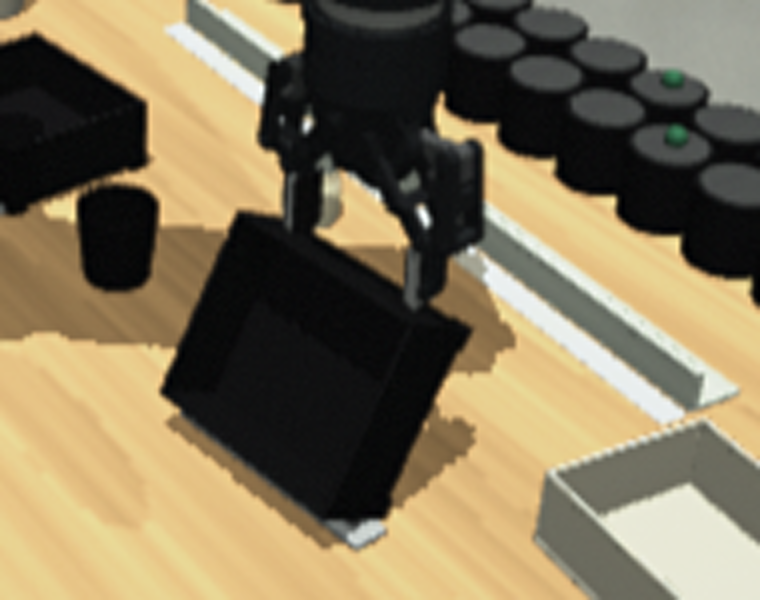

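View pics/scene15.png

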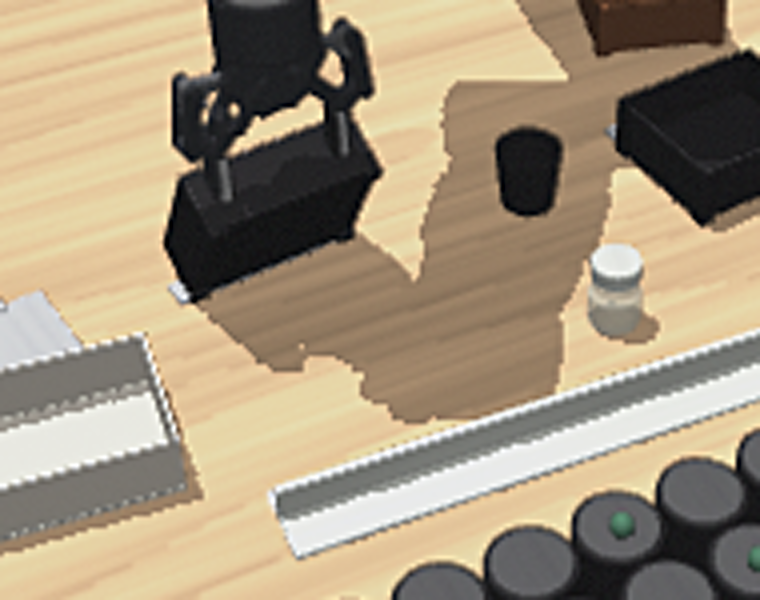

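The right tray's underside is blank, so it is the plain one, and its tilt is 62.6°. I'll nudge it to about 65° and hold.

>>> drive_tool:
  increments:
    - [[0, -0.003, 0.0002, 0, 1], [0, -0.0052, 0.0005, 0, 1], [0, -0.0052, 0.0005, 0, 1], [0, -0.0052, 0.0005, 0, 1], [0, -0.0052, 0.0005, 0, 1], [0, -0.0052, 0.0005, 0, 1], [0, -0.0052, 0.0005, 0, 1], [0, -0.0052, 0.0005, 0, 1], [0, -0.0052, 0.0005, 0, 1], [0, -0.0052, 0.0005, 0, 1]]

```text
clock: 22.9
tool_pos: [0.5268, -0.2062, 0.1842]
eef_rot: [2.085, 2.323, 0.03]
contact_force: [3.5, 4.7, 15.7]
grip_width: 0.998
```

Run:
```python
from h import *
o,M=state(); print(stopxyz(o,"R"))
look("16",{"side":(250,160),"scene":(150,170)})
planefit("side16.npz",250+75,160+88,9,11)
planefit("scene16.npz",150+70,170+60,8,4)
```

```text
t 22.9 pos [ 0.5268 -0.2062  0.1842] F [ 3.5  4.7 15.7] yaw 96.19 tilt [ 2.790e-02  8.000e-04 -9.996e-01] q [-0.51  0.44 -0.26  0.84  0.01 -0.62]
[0.0327656  0.00177764 0.1841552 ]
c [ 0.5135 -0.1871  0.0581] n [ 0.898  0.089 -0.432] rms 0.0014 tilt from horizontal 64.4
c [ 0.512  -0.2031  0.0441] n [ 0.895  0.1   -0.436] rms 0.001 tilt from horizontal 64.2
```

It holds at 64.3° in both views. I'll hold a little longer, then lower it.

>>> drive_tool:
  increments:
    - [[0, -0.0018, 0.001, 0, 1], [0, -0.0018, 0.001, 0, 1], [0, -0.0018, 0.001, 0, 1], [0, -0.0018, 0.001, 0, 1], [0, -0.0018, 0.001, 0, 1]]

```text
clock: 23.62
tool_pos: [0.5255, -0.2062, 0.1845]
eef_rot: [2.083, 2.322, 0.032]
contact_force: [2.6, 3.6, 13.3]
grip_width: 1.004
```

Run:
```python
from h import *
o,M=state(); print(stopxyz(o,"R"))
look("17",{"scene":(150,170)})
planefit("scene17.npz",150+70,170+60,8,4)
plan(o,"R",[65,62,59,56,53,50,46,42,38,34,30,26],h=.040,tip=.057,half=.008)
```

```text
t 23.62 pos [ 0.5255 -0.2062  0.1845] F [ 2.6  3.6 13.3] yaw 96.19 tilt [ 3.010e-02  9.000e-04 -9.995e-01] q [-0.51  0.44 -0.26  0.84  0.02 -0.62]
[0.03148705 0.00183621 0.18448459]
c [ 0.5111 -0.2028  0.0432] n [ 0.897  0.087 -0.434] rms 0.001 tilt from horizontal 64.3
65 y 0.0017 z 0.0018
62 y 0.0069 z 0.0028
59 y 0.0124 z 0.0040
56 y 0.0179 z 0.0056
53 y 0.0234 z 0.0076
50 y 0.0290 z 0.0098
46 y 0.0363 z 0.0134
42 y 0.0434 z 0.0175
38 y 0.0504 z 0.0221
34 y 0.0570 z 0.0272
30 y 0.0633 z 0.0328
26 y 0.0693 z 0.0389
```

>>> drive_tool:
  increments:
    - [[0, 0.0065, 0.0013, 0, 1], [0, 0.012, 0.0027, 0, 1], [0, 0.0175, 0.0045, 0, 1], [0, 0.023, 0.0066, 0, 1], [0, 0.0285, 0.009, 0, 1], [0, 0.0358, 0.0128, 0, 1], [0, 0.043, 0.0172, 0, 1], [0, 0.05, 0.022, 0, 1], [0, 0.0566, 0.0274, 0, 1], [0, 0.063, 0.0332, 0, 1]]

```text
clock: 24.92
tool_pos: [0.5897, -0.1994, 0.1529]
eef_rot: [2.083, 2.322, 0.033]
contact_force: [1.9, -0.1, 0.4]
grip_width: 1.0
```

Run:
```python
from h import *
o,M=state(); print(stopxyz(o,"R"))
look("18",{"side":(250,160)})
plan(o,"R",[30,26,22,18,14,10,7,4,2,0],h=.040,tip=.057,half=.008)
```

```text
t 24.93 pos [ 0.5897 -0.1994  0.1529] F [ 1.9 -0.1  0.4] yaw 96.2 tilt [ 3.060e-02  8.000e-04 -9.995e-01] q [-0.45  0.57 -0.13  0.84  0.01 -0.56]
[0.09609456 0.00166506 0.15293129]
30 y -0.0013 z 0.0013
26 y 0.0047 z 0.0074
22 y 0.0102 z 0.0139
18 y 0.0153 z 0.0208
14 y 0.0199 z 0.0281
10 y 0.0240 z 0.0357
7 y 0.0268 z 0.0416
4 y 0.0292 z 0.0477
2 y 0.0306 z 0.0518
0 y 0.0319 z 0.0559
```

View pics/side18.png

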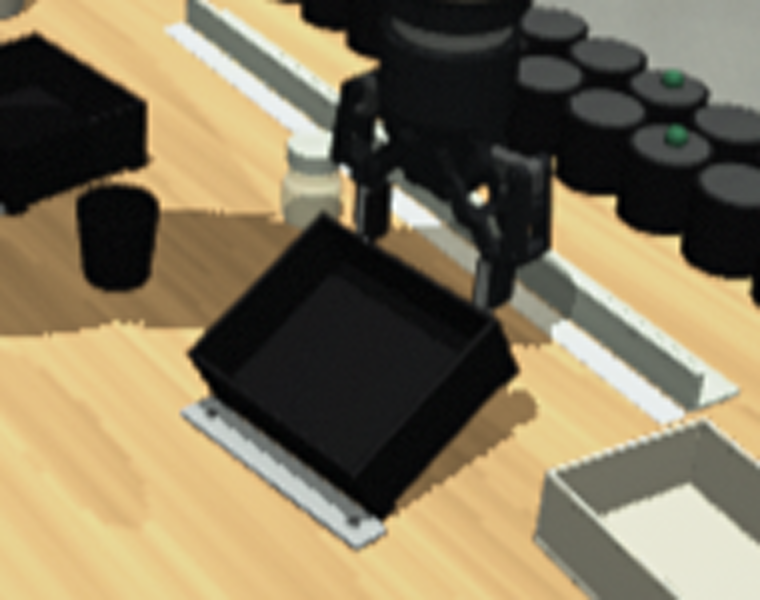

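>>> drive_tool:
  increments:
    - [[0, 0.005, 0.0075, 0, 1], [0, 0.0105, 0.0143, 0, 1], [0, 0.0156, 0.0213, 0, 1], [0, 0.0203, 0.0287, 0, 1], [0, 0.0245, 0.0363, 0, 1], [0, 0.0285, 0.0423, 0, 1], [0, 0.032, 0.048, 0, 1], [0, 0.036, 0.05, 0, 1], [0, 0.042, 0.055, 0, 1], [0, 0.048, 0.068, 0, 1]]

```text
clock: 26.22
tool_pos: [0.6406, -0.1942, 0.0857]
eef_rot: [2.083, 2.321, 0.033]
contact_force: [0.1, 0.4, 0.6]
grip_width: 0.997
```

Run:
```python
from h import *
o,M=state(); print(stopxyz(o,"R"))
look("19",{"side":(250,160),"scene":(150,170)})
F,a=STOP["R"]
for n in("side","scene"):
    im,d,p=cloud(n+"19.npz"); r=p[...,:2]-F; X=r@[np.cos(a),np.sin(a)]; Y=r@[-np.sin(a),np.cos(a)]
    m=(d>0)&(im.max(-1)<60)&(abs(Y)<.075)&(X>-.02)&(X<.2)&(p[...,2]>.046)&(p[...,2]<.060)
    print(n,"near edge X",np.percentile(X[m&(X<.03)],[1,5,50]).round(4));
```

```text
t 26.23 pos [ 0.6406 -0.1942  0.0857] F [0.1 0.4 0.6] yaw 96.2 tilt [ 3.130e-02  5.000e-04 -9.995e-01] q [-0.41  0.72 -0.05  0.77  0.01 -0.52]
[0.14717698 0.00133985 0.08573347]
side near edge X [-0.0008  0.      0.0026]
scene near edge X [0.0012 0.0015 0.0041]
```

View pics/side19.png

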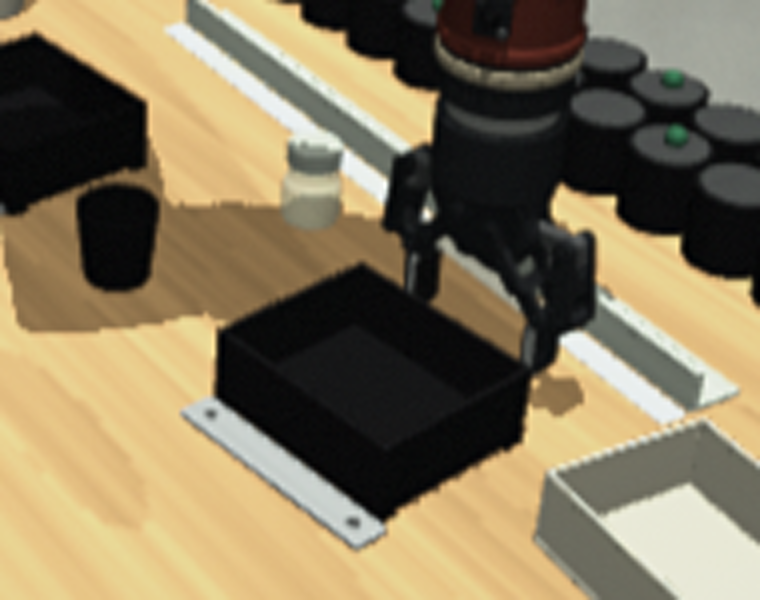

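The right tray is flat and at its stop to within about 2 mm. One gentle low nudge to seat it, then retreat.

>>> drive_tool:
  increments:
    - [[0, -0.006, 0.005, 0, 1], [0, -0.01, 0.005, 0, 1], [0, -0.014, 0.005, 0, 1], [0, -0.0165, 0.005, 0, 1], [0, -0.0175, 0.005, 0, 1], [0, -0.0175, 0.005, 0, 1]]

```text
clock: 27.08
tool_pos: [0.6233, -0.1953, 0.079]
eef_rot: [2.083, 2.323, 0.034]
contact_force: [5.5, 2.2, 0.6]
grip_width: 1.001
```

Run:
```python
from h import *
o,M=state(); print(stopxyz(o,"R"))
```

```text
t 27.07 pos [ 0.6233 -0.1953  0.079 ] F [5.5 2.2 0.6] yaw 96.25 tilt [ 0.0307  0.0019 -0.9995] q [-0.42  0.7  -0.11  0.73  0.01 -0.53]
[0.1298644  0.0020356  0.07901382]
```

Contact at 5.5 N with the tray against the stop, so it is seated. Retreat, rise and go behind the left (stamped) tray.

>>> drive_tool:
  increments:
    - [[0, 0.015, 0, 0, 1], [0, 0.03, 0, 0, 1], [0, 0.03, -0.05, 0, 1], [0, 0.03, -0.1, 0, 1], [0, 0.03, -0.12, 0, 1]]

```text
clock: 27.7
tool_pos: [0.6501, -0.1929, 0.2032]
eef_rot: [2.08, 2.32, 0.035]
contact_force: [-0.3, -1.0, -0.1]
grip_width: 0.998
```

Run:
```python
from h import *
o,M=state()
look("20",{"side":(160,70),"scene":(260,120)})
for s,nn in(("L",("side","scene")),("R",("side","scene"))):
    F,a=STOP[s]
    for n in nn:
        im,d,p=cloud(n+"20.npz"); r=p[...,:2]-F; X=r@[np.cos(a),np.sin(a)]; Y=r@[-np.sin(a),np.cos(a)]
        m=(d>0)&(im.max(-1)<60)&(abs(Y)<.085)&(X>-.02)&(X<.15)&(p[...,2]>.046)&(p[...,2]<.062)
        q=np.c_[X[m],Y[m]].astype(np.float32); rr=cv2.minAreaRect(q); print(s,n,"stop frame centre",np.round(rr[0],4),np.round(rr[1],4),round(rr[2],1))
t=world("L",-.030,-.005,.2); print(t,shift(o,M,t),turn(M,.093+np.pi/2))
```

```text
t 27.7 pos [ 0.6501 -0.1929  0.2032] F [-0.3 -1.  -0.1] yaw 96.24 tilt [ 3.370e-02 -1.000e-04 -9.994e-01] q [-0.4   0.62  0.11  1.02  0.01 -0.51]
L side stop frame centre [ 0.0588 -0.01  ] [0.1445 0.1213] 89.5
L scene stop frame centre [ 0.0603 -0.009 ] [0.1417 0.1254] 89.3
R side stop frame centre [0.0593 0.0024] [0.1216 0.1417] 0.0
R scene stop frame centre [0.0614 0.0041] [0.1397 0.1244] 89.6
[0.44789397 0.17683563 0.2       ] [ 0.3895 -0.1608 -0.0037] 0.0159
```

Both trays stand square at their stops: centres 59–61 mm from the stop faces, yaw within 0.7°.

>>> drive_tool:
  increments:
    - [[0.05, -0.02, -0.005, 0, 1], [0.1, -0.04, -0.01, 0.005, 1], [0.15, -0.062, -0.01, 0.01, 1], [0.2, -0.083, -0.01, 0.015, 1], [0.25, -0.104, -0.01, 0.015, 1], [0.3, -0.124, -0.01, 0.015, 1], [0.35, -0.145, -0.01, 0.015, 1], [0.385, -0.16, -0.01, 0.015, 1], [0.385, -0.16, -0.01, 0.015, 1]]

```text
clock: 28.92
tool_pos: [0.447, 0.1739, 0.2046]
eef_rot: [2.095, 2.309, 0.032]
contact_force: [0.3, -0.7, 0.3]
grip_width: 1.004
```

Run:
```python
from h import *
o,M=state(); print(stopxyz(o,"L"))
t=world("L",-.030,-.0095,.079); print(t,shift(o,M,t),turn(M,.093+np.pi/2))
```

```text
t 28.93 pos [0.447  0.1739 0.2046] F [ 0.3 -0.7  0.3] yaw 95.57 tilt [ 3.170e-02 -7.000e-04 -9.995e-01] q [ 0.22  0.27 -0.46  0.81 -0.01  0.13]
[-0.03117664 -0.00782533  0.2046006 ]
[0.44831187 0.17235507 0.079     ] [-0.0012 -0.0028  0.1256] 0.0043
```

Run:
```python
from h import *
for n in("scene","side"):
    im,d,p=cloud(n+"0.npz"); h=cv2.cvtColor(im,cv2.COLOR_RGB2HSV)
    m=(d>0)&(p[...,2]>.03)&(p[...,2]<.065)&(h[...,0]<15)&(h[...,1]>120)&(p[...,0]>.25)&(p[...,0]<.46)&(p[...,1]>.05)&(p[...,1]<.35)
    q=p[m]; print(n,len(q),np.percentile(q,1,0).round(3),np.percentile(q,99,0).round(3))
```

```text
scene 398 [0.251 0.163 0.03 ] [0.393 0.311 0.061]
side 797 [0.252 0.161 0.031] [0.391 0.311 0.058]
```

Brown look-alike ends at x ≈ 0.393; the fingers descend at x ≥ 0.436, so there is clearance.

>>> drive_tool:
  increments:
    - [[-0.001, 0, 0.04, 0, 1], [-0.001, -0.001, 0.08, 0, 1], [-0.001, -0.002, 0.11, 0, 1], [-0.001, -0.003, 0.1256, 0, 1], [-0.001, -0.003, 0.1256, 0, 1]]

```text
clock: 29.55
tool_pos: [0.447, 0.1715, 0.0774]
eef_rot: [2.097, 2.309, 0.027]
contact_force: [-0.3, 0.3, 0.4]
grip_width: 0.993
```

Run:
```python
from h import *
o,M=state(); print(stopxyz(o,"L"))
look("21",{"side":(160,90),"scene":(260,120)})
# rail plan: tray against rail; near face distance .12 from rail
b=-.057; n=np.array([np.cos(b),np.sin(b)])
P0=np.array([.745,0]); print("tcp distance to rail",(P0-o["tool_pos"][:2])@n)
```

```text
t 29.55 pos [0.447  0.1715 0.0774] F [-0.3  0.3  0.4] yaw 95.52 tilt [ 0.0282 -0.0019 -0.9996] q [ 0.22  0.45 -0.61  0.48 -0.01  0.12]
[-0.0313781  -0.01019176  0.07737266]
tcp distance to rail 0.30728446651455155
```

View pics/side21.png

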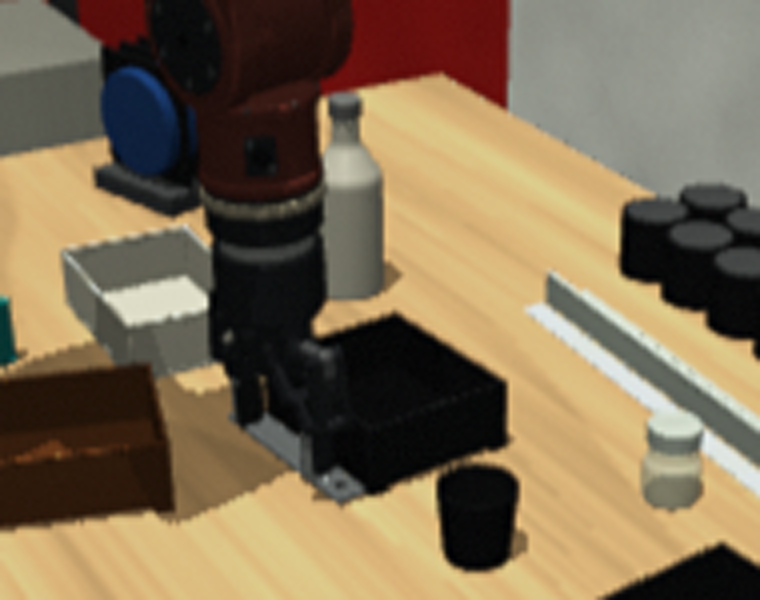

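Fingers are behind the near wall at (240,400) and (320,450), above the stop bar. Pushing along the rail normal and turning gradually to the rail's yaw.

>>> drive_tool:
  increments:
    - [[0, 0.014, 0, 0, 1], [-0.001, 0.022, 0.0005, 0, 1], [-0.002, 0.03, 0.001, 0, 1], [-0.004, 0.04, 0.001, 0.01, 1], [-0.006, 0.05, 0.0015, 0.025, 1], [-0.008, 0.06, 0.0015, 0.038, 1], [-0.01, 0.07, 0.002, 0.05, 1], [-0.0115, 0.08, 0.002, 0.063, 1], [-0.013, 0.09, 0.0025, 0.076, 1], [-0.0145, 0.1, 0.003, 0.09, 1]]

```text
clock: 30.9
tool_pos: [0.5498, 0.1673, 0.0792]
eef_rot: [2.199, 2.212, 0.033]
contact_force: [-3.2, 0.6, 2.1]
grip_width: 1.004
```

```bash
cat >> h.py <<'E'
def rail(o,M):
    b=-.057; n=np.array([np.cos(b),np.sin(b),0]); print("tcp to rail",round(float((np.array([.745,0,0])-o["tool_pos"])@n),4),"unit n in tool",(M.T@n).round(3),"turn left",turn(M,b+np.pi/2))
E
python3 - <<'E'
from h import *
o,M=state(); rail(o,M)
look("22",{"side":(190,90),"scene":(260,150)})
E
```

```text
t 30.9 pos [0.5498 0.1673 0.0792] F [-3.2  0.6  2.1] yaw 90.33 tilt [ 3.120e-02 -9.000e-04 -9.995e-01] q [ 0.17  0.58 -0.35  0.61 -0.01  0.17]
tcp to rail 0.2044 unit n in tool [-0.063  0.998  0.031] turn left 0.0628
```

View pics/scene22.png

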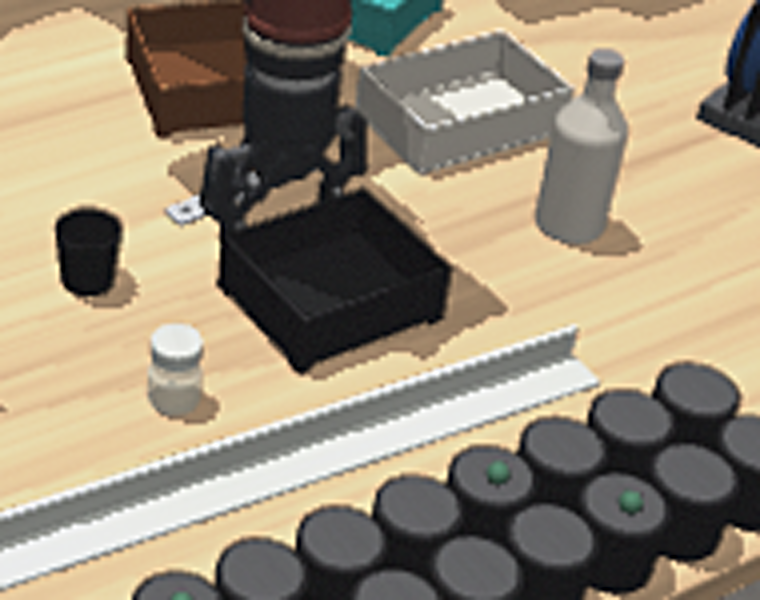

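View pics/side22.png

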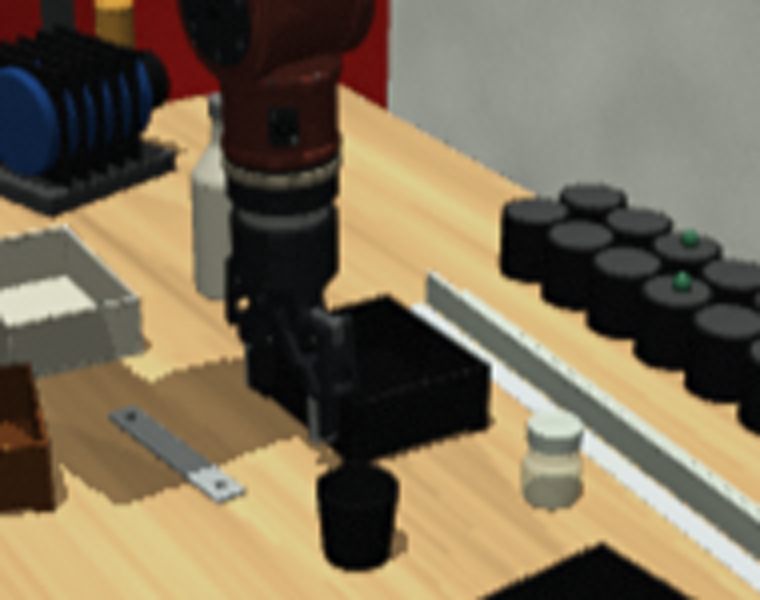

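The tray slides flat and turns as intended, well clear of pot and jar.

>>> drive_tool:
  increments:
    - [[-0.001, 0.009, 0.0005, 0.01, 1], [-0.001, 0.018, 0.001, 0.02, 1], [-0.002, 0.027, 0.001, 0.03, 1], [-0.002, 0.035, 0.0015, 0.04, 1], [-0.003, 0.043, 0.002, 0.05, 1], [-0.003, 0.05, 0.002, 0.06, 1], [-0.0035, 0.056, 0.002, 0.063, 1], [-0.004, 0.061, 0.002, 0.063, 1], [-0.004, 0.064, 0.002, 0.063, 1], [-0.004, 0.064, 0.002, 0.063, 1]]

```text
clock: 32.25
tool_pos: [0.6153, 0.1636, 0.0795]
eef_rot: [2.267, 2.14, 0.037]
contact_force: [-0.7, 0.1, 0.6]
grip_width: 1.0
```

Run:
```python
from h import *
o,M=state(); rail(o,M)
look("23",{"side":(190,90),"scene":(260,150)})
for n in("side","scene"): tray("23",n,(.68,.17))
```

```text
t 32.25 pos [0.6153 0.1636 0.0795] F [-0.7  0.1  0.6] yaw 86.72 tilt [ 0.0338 -0.001  -0.9994] q [ 0.15  0.67 -0.16  0.7  -0.01  0.2 ]
tcp to rail 0.1388 unit n in tool [0.    0.999 0.034] turn left -0.0003
side [0.6774 0.1604] [0.1438 0.1443] 86.79
scene [0.6784 0.1617] [0.1415 0.1461] 87.49
```

View pics/scene23.png

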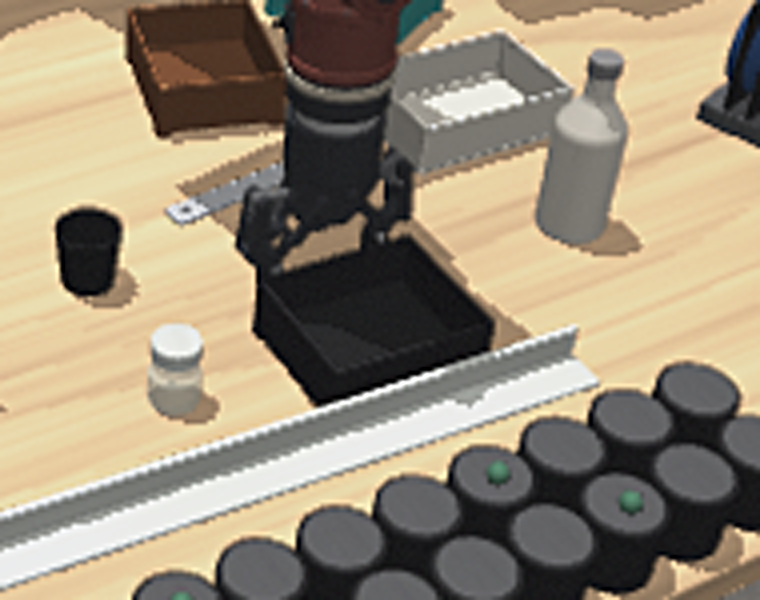

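About 9–10 mm remain. Final slow push, watching the force.

>>> drive_tool:
  increments:
    - [[0, 0.003, 0.0003, 0, 1], [0, 0.005, 0.0003, 0, 1], [0, 0.007, 0.0004, 0, 1], [0, 0.0085, 0.0005, 0, 1], [0, 0.01, 0.0005, 0, 1], [0, 0.01, 0.0005, 0, 1]]

```text
clock: 33.1
tool_pos: [0.6198, 0.1633, 0.0785]
eef_rot: [2.271, 2.147, 0.025]
contact_force: [-21.8, 0.9, 14.6]
grip_width: 0.999
```

Run:
```python
from h import *
o,M=state(); rail(o,M)
```

```text
t 33.1 pos [0.6198 0.1633 0.0785] F [-21.8   0.9  14.6] yaw 86.78 tilt [ 2.290e-02 -9.000e-04 -9.997e-01] q [ 0.15  0.69 -0.14  0.72 -0.    0.2 ]
tcp to rail 0.1343 unit n in tool [-0.001  1.     0.023] turn left 0.0008
```

The tray has reached the rail (22 N). Back off and check.

>>> drive_tool:
  increments:
    - [[0, -0.01, 0, 0, 1], [0, -0.04, 0, 0, 1], [0, -0.05, -0.04, 0, 1], [0, -0.09, -0.1, 0, 1], [0, -0.15, -0.16, 0, 1], [0, -0.2, -0.16, 0, 1], [0, -0.2, -0.16, 0, 1]]

```text
clock: 33.98
tool_pos: [0.4141, 0.1749, 0.2352]
eef_rot: [2.269, 2.148, 0.027]
contact_force: [0.1, 0.0, 0.1]
grip_width: 0.998
```

Run:
```python
from h import *
o,M=state()
look("24",{"side":(200,80),"scene":(260,150)})
for n in("side","scene"):
    tray("24",n,(.687,.165))
    im,d,p=cloud(n+"24.npz")
    b=-.057; nn=np.array([np.cos(b),np.sin(b)]); tt=np.array([-np.sin(b),np.cos(b)])
    X=(p[...,:2]-[.745,0])@nn; Y=(p[...,:2]-[.745,0])@tt
    m=(d>0)&(im.max(-1)<60)&(p[...,2]>.047)&(p[...,2]<.062)&(X>-.16)&(X<.03)&(Y>.06)&(Y<.28)
    q=np.c_[X[m],Y[m]]; r=cv2.minAreaRect(q.astype(np.float32)); print(n,"rail frame",np.round(r[0],4),np.round(r[1],4),round(r[2],2))
```

```text
t 33.98 pos [0.4141 0.1749 0.2352] F [0.1 0.  0.1] yaw 86.84 tilt [ 2.440e-02 -5.000e-04 -9.997e-01] q [ 0.24  0.19 -0.48  0.88 -0.01  0.3 ]
side [0.6923 0.1601] [0.1477 0.123 ] 87.2
side rail frame [-0.0618  0.1568] [0.123  0.1477] 0.46
scene [0.692  0.1612] [0.1429 0.1255] 86.72
scene rail frame [-0.0621  0.1579] [0.1429 0.1255] 89.98
```

View pics/scene24.png

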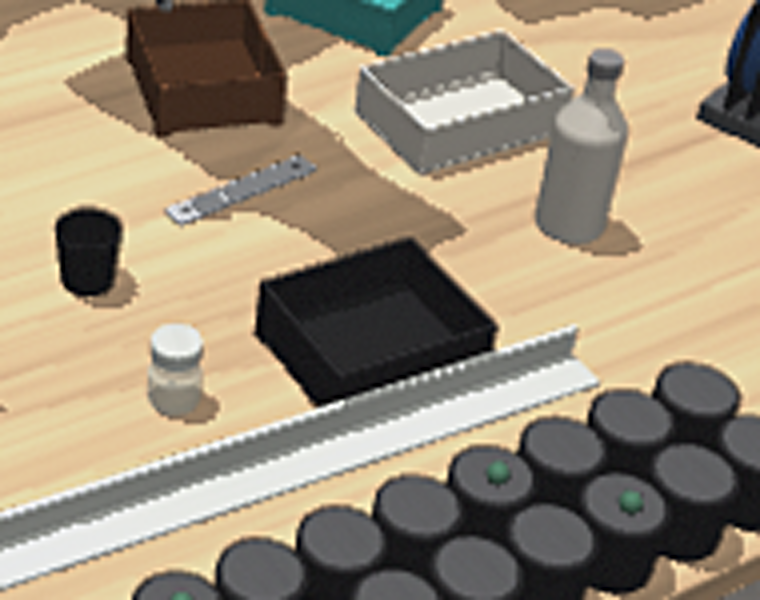

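View pics/side24.png

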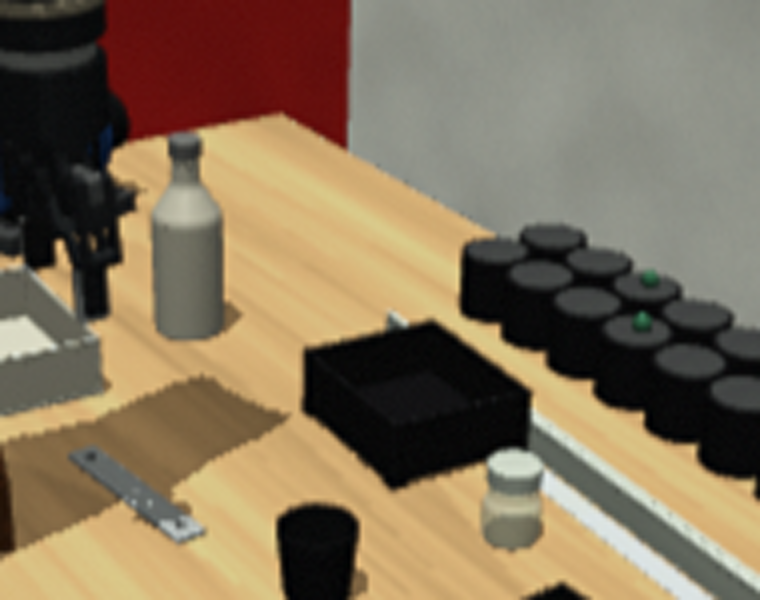

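The stamped tray stands at the rail: centre about 62 mm before my rail line, yaw within 0.5° of it. My rail line came from the top of the angle, so it lies about 2 mm behind the face. One last look at the right tray and the bystanders.

Run:
```python
from h import *
F,a=STOP["R"]
for n in("side","scene"):
    im,d,p=cloud(n+"24.npz"); r=p[...,:2]-F; X=r@[np.cos(a),np.sin(a)]; Y=r@[-np.sin(a),np.cos(a)]
    m=(d>0)&(im.max(-1)<60)&(abs(Y)<.085)&(X>-.02)&(X<.15)&(p[...,2]>.046)&(p[...,2]<.062)
    rr=cv2.minAreaRect(np.c_[X[m],Y[m]].astype(np.float32)); print(n,"R tray",np.round(rr[0],4),np.round(rr[1],4),round(rr[2],1))
    for nm,cx,cy,w in(("pot",.51,.008,.05),("jar",.662,0,.04),("spray",.63,.4,.05),("punR",.61,-.41,.11)):
        out=[]
        for t in("0","24"):
            _,d2,p2=cloud(f"{n}{t}.npz"); m=(d2>0)&(abs(p2[...,0]-cx)<w)&(abs(p2[...,1]-cy)<w)&(p2[...,2]>.025)&(p2[...,2]<.2); out.append(p2[m].mean(0).round(4))
        print(n,nm,*out)
im=np.load("scene24.npz")["im"]; cv2.imwrite("pics/scene24full.png",im[:,:,::-1])
```

```text
side R tray [0.0599 0.0023] [0.1408 0.1229] 89.4
side pot [0.5108 0.0074 0.0436] [0.5109 0.0074 0.0433]
side jar [ 0.6601 -0.0077  0.0477] [ 0.6602 -0.0073  0.0477]
side spray [0.6254 0.3947 0.0914] [0.6254 0.3946 0.0914]
side punR [ 0.6125 -0.4213  0.0397] [ 0.613  -0.4212  0.0398]
scene R tray [0.061  0.0039] [0.1248 0.1389] 0.1
scene pot [0.5105 0.0106 0.0441] [0.5107 0.0105 0.0443]
scene jar [ 0.671  -0.0021  0.0499] [ 0.6708 -0.0021  0.0502]
scene spray [0.6438 0.4001 0.0956] [0.6439 0.3999 0.0957]
scene punR [ 0.6169 -0.415   0.0406] [ 0.6165 -0.4155  0.0405]
```

View pics/scene24full.png

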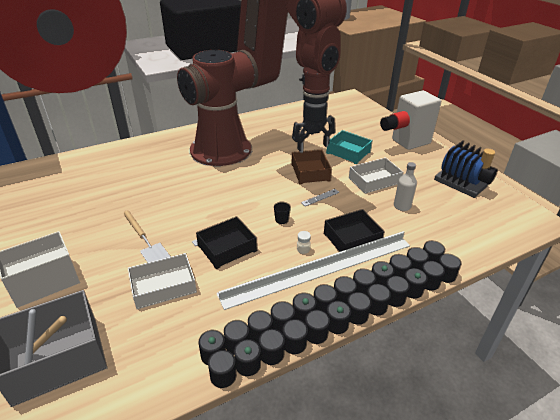

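The stamped tray is at the rail at (355,230), the plain one stands at its stop at (227,241), the bystanders have not moved, and the arm is clear. Handing in.

```bash
python3 -c "
from workcell import env
print(env.sign_off())"
```

```text
the job is handed in; nothing more can be done
None
```

I tipped both trays and checked their undersides, left first and then right. The left tray has the white ring and bar. I pushed it across to the dispatch rail and left the plain right tray at its stop. I handed the job in at about 34 s.

**Failed try:** on the first try with the left tray, my fingertips slipped over the rim at some tilt past about 25°, and it dropped back flat. I repeated it lower on the wall.

**Tilts held for over a second:**

| Tray | Tilt held | Underside |
|---|---|---|
| Left | 63.9–64.7° | White ring and bar |
| Right | 64.2–64.4° | Blank |

**Last checks:**
- **Stamped tray:** it sits flat at the rail. I felt the rail at 22 N, with 15 N upward on the fingers. Its yaw is within 0.5° of the rail.
- **Flushness:** the cameras put the tray's centre 62 mm past my rail line, where flush would be 60 mm short of the face. I put that 2 mm down to having taken the line from the rail's top. I did not confirm flushness any other way.
- **Plain tray:** it is flat at its stop, with its centre 60–61 mm from the stop face (60 mm is touching).
- **Other items:** the pot, jar, spray bottle and right punnet were within 0.5 mm of where they started. I checked the left punnet, the scraper and the brown and turquoise trays only by eye, and they looked unmoved.

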